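# Put the return spring and carriage back on the tilted drill stand

## Task

The drill stand is tipped for boring angled holes, but its column is bare. Thread the larger return spring over the column until it sits right down on the seat at the foot, then slide the drill carriage's boss onto the column above it, with the drill collar on the side of the slot in the base. Push the carriage about 25 mm down against the spring and let it come back up to rest on the spring; do not shift the column's angle or disturb the other things on the bench.

Things in the scene. Friction and masses are not known exactly. Their poses are not given: they have to be found in the camera images.
- spring_centre (a point): the large compression spring (the one to use), bare steel, standing upright on the bench: 35 mm outer diameter, 25 mm bore, 89 mm long, seven open turns of 4 mm wire, flat closed ends that are alike, 0.17 kg. This point is on its axis half-way along; z runs along the spring. Grip it across its upper coils (the top 20 to 30 mm), so that the column can pass up its middle
- spring_foot (a point): centre of the flat end on which that spring stands at the start
- spring_top (a point): centre of its other flat end, 89 mm from spring_foot when free. The spring is truly elastic: about 0.4 N per mm of compression, coil-bound after about 40 mm
- column (a joint): tilt of the drill stand's column in rad: 0 upright, growing as it leans over to the slot side of the base, 0.38 to 0.56 here. It is clamped: leave it so
- column_foot (a point): centre of the spring seat (flat flange, 46 mm across) at the foot of the column, on its axis; z runs up along the column, -x to the downhill side, over the slot in the base, y across. The column is a polished steel rod, 20 mm in diameter, 114 mm from seat to tip; at the foot a 22 mm spigot, 4 mm high with a 3 mm cone above it, centres the spring
- drill_stand: the stand's grey base, fixed to the bench, 180 x 130 x 12 mm, forked, with a 54 mm wide open slot on its downhill (-x) side; origin on the bench at the root of the slot. The column tilts about a pivot between two cheeks, 34 mm below the spring seat and 32 mm above the bench
- column_tip (a point): top end of the column, 114 mm up its axis from the seat; same axes. The top 7 mm taper to 10 mm across
- carriage_boss (a point): the drill carriage, cast aluminium, lying right way up on the bench: an upright round boss, 38 mm in diameter, 42 mm high, with a 23 mm bore right through, joined to a lower collar for the drill's neck. 118 x 58 x 42 mm over all, 0.3 kg. This point is on the bore's axis half-way up the boss; z up the bore, -x toward the collar. Grip the boss across y by its upper half, above the 20 mm high arm
- carriage_bore (a point): centre of the bore at the underside of the carriage; same axes. On the column it comes to rest about 80 mm up from the seat, on the top of the spring
- collar_centre (a point): centre of the drill collar, 10 mm above its underside, 58 mm from the bore's axis: a split ring 58 mm across, 20 mm high, with a 43 mm bore and a thumbscrew on its far side
- small_spring_centre (a point): bystander, to be left alone: a thinner dark spring standing upright, 22 mm outer diameter, 16 mm bore, 55 mm long, too narrow for the column; this point is its centre. The two springs may stand in either place
- front_block: a wooden block, 50 x 138 x 40 mm, that stays on the bench between the robot, the stand and the carriage and holds three stout upright tool handles that reach 200 mm above the bench: pass well above them. Its centre is 4 mm nearer the robot and 16 mm to the left (+y) of this origin
- carriage: the same drill carriage as a whole; its origin is at carriage_bore
Not all that is in view belongs to the job. Of the things shaped like the carriage, the aluminium one is meant.

How it is judged:
By the outcome, as a careful person would: the job done as asked, in the order asked, and still so for the second after the job is handed in, with the robot touching nothing.
It also fails if it takes over 72 s, if anything falls off the work surface, if the arm or the gripper's body presses on something with over 40 N, if the wrist force passes 120 N, or if a joint passes its speed limit or range.

## Robot

A 6-joint arm with a two-finger parallel gripper is mounted at the origin on a cart in front of the work surface, level with it; the furniture and walls round the work are solid. World frame = base frame: x ahead of the robot, y to its left, z up, the work surface at z = 0. Lengths are in m, angles in rad, forces in N, time in s.
With the tool pointing down it reaches from about 0.35 to 0.775 m from the base axis. Payload 5.5 kg.
Tool frame: the origin (TCP) lies midway between the tips of the shut fingers; the grasp point (between the pads) lies 19 mm behind it; z points along the fingers, x is the direction in which the jaws open and shut, and the axes are right-handed (so a half turn about z gives the same grasp; the last joint's range is limited). The gripper opens to 85 mm and grips with 20 to 120 N. Pads are 22 mm wide; open, the fingers measure 114 mm over their backs; the gripper's body (76 mm by 85 mm) begins 54 mm behind the grasp point. The pads swing forward as they close: fully open they stand 13 mm farther back than shut.
Start: joints at [1.089, 0.313, 0.046, 1.304, 0, 1.431], TCP at [0.193, 0.542, 0.192] pointing down, gripper open.
Joint ranges: [-2.76, 2.76], [-0.86, 1.69], [-1.03, 1.26], [-2.2, 2.34], [-1.47, 1.5], [-3.14, 3.14]. Speed limits (rad/s): [2.57, 2.57, 3.14, 3.14, 3.14, 3.14].

## Interface

Orientations are given as a unit quaternion [w, x, y, z].
In Python, from workcell import env gives the robot as it stands.
- The arm moves only by the tool servo_tool, never from a script. Its argument "targets" is a list of rows, each an object with "xyz": the shift along the tool's x, y, z in m, a list of three; "twist": the turn, a rotation vector about the tool's x, y, z in rad, a list of three; "jaw": the opening, from 0 (shut) to 1 (fully open). A call has 1 to 12 rows; each row is the pose to reach, as a shift and turn from the pose commanded when the call began, along the tool's axes at that moment; what a row does not reach only later rows make up. A row lasts 1/12 s, in which the tool goes at most 41.7 mm and 7.16 degrees, less where a joint would pass 70% of its speed; a pose out of reach is approached as far as the arm can. A call with a gripper value outside its range is refused whole. The fingers move at their own pace and stop on an object; "squeeze" is the grip in N (left out, the last holds). Time passes only in rows, so rows that repeat a pose let the fingers close. It gives the time, the measured TCP pose, the force and the opening at its end, in the units of the state.
- env.get_state(): the state, without advancing time (a new reading comes with each control period).
- env.read_camera(name): name is "side" or "top"; returns a dict with "color" (480x640x3 uint8, red, green, blue), "depth" (480x640 float32, m along the optical axis (not along the pixel's ray), 0 where there is no reading), "fx", "fy", "cx", "cy" (pixels), "eye" and "attitude" of the camera in the world. Camera axes: x right, y down, z forward; pixel columns grow to the right and rows downward; lengths in m; the calibration is good to about 2 mm. A picture is of the moment at which its call begins.
- env.hand_in(): hands the job in, once; it reports no verdict.
The state is a dict: "clock": time; "joint_pos": joint angles; "qvel": joint speeds; "tau": joint torques, N m; "tcp_pos": TCP position; "orientation": TCP orientation; "wrist_force": force on the tool from outside, world axes, zero at the start; "ft_torque": the same for the moment, N m; "finger_gap": finger opening in m.
Only numpy, scipy, OpenCV 4.12 (cv2) and the standard library are available. Lean on these libraries where they do the work, as an engineer would, in place of code of your own. Each camera call takes 0.05 s, during which the arm holds its last target. There are 200 camera calls.

## Working session

There is one attempt and no reset: what is moved stays moved. The work goes in short steps, Python scripts to look and compute and a tool call to move; the robot and the scene stay as the last step left them, time stands still between calls to the robot, and variables do not carry over. Pictures are saved under pics/ and viewed, about 8 in all and at most 12, crops included, and the job is handed in when it is done.

Besides the shell and the picture viewer there is one more tool, called as name(argument=value, ...), one argument or row to a line, values as JSON. servo_tool: Moves the arm, as the interface text tells. Its arguments: {"type":"object","properties":{"targets":{"type":"array","items":{"type":"object","properties":{"xyz":{"type":"array","items":{"type":"number"}},"twist":{"type":"array","items":{"type":"number"}},"jaw":{"type":"number"}}}},"squeeze":{"type":"number"}},"required":["targets"]}

```bash
ls; mkdir -p pics; cat > h.py <<'E'
import numpy as np, cv2
from scipy.spatial.transform import Rotation as R
from workcell import env
def rot(q):
    q=np.array(q)
    return R.from_quat([q[1],q[2],q[3],q[0]]).as_matrix() if q.size==4 else q.reshape(3,3)
def cam(n):
    c=env.read_camera(n); c['R']=rot(c['attitude']); c['eye']=np.array(c['eye']); return c
def cloud(c):
    v,u=np.mgrid[0:480,0:640]; d=c['depth']
    p=np.stack([(u-c['cx'])/c['fx']*d,(v-c['cy'])/c['fy']*d,d],-1)
    return p@c['R'].T+c['eye']
def ray(c,u,v,z):
    d=c['R']@np.array([(u-c['cx'])/c['fx'],(v-c['cy'])/c['fy'],1]); return c['eye']+d*(z-c['eye'][2])/d[2]
def proj(c,p):
    q=(np.array(p)-c['eye'])@c['R']; return q[...,:2]/q[...,2:]*[c['fx'],c['fy']]+[c['cx'],c['cy']]
def save(c,n): cv2.imwrite(f'pics/{n}.png',c['color'][:,:,::-1])
E
python3 - <<'E'
from h import *
print(env.get_state())
for n in('side','top'):
    c=cam(n); save(c,n+'0'); print(n,c['eye'],c['R'].round(3).tolist(),c['fx'],c['fy'],c['cx'],c['cy'])
    np.savez(f'{n}0.npz',cl=cloud(c),**c)
E
```

```text
pics
{'clock': 0.0, 'joint_pos': array([ 1.08939708e+00,  3.14020632e-01,  4.49657915e-02,  1.30358809e+00,
       -6.70305674e-06,  1.43117855e+00]), 'qvel': array([-1.43442173e-03,  6.64654675e-04, -1.35910904e-03, -1.35659942e-03,
        5.86808033e-04, -2.20814671e-05]), 'tau': array([ 6.47234083e-04, -4.80622852e+01,  2.98534441e+01,  1.92880217e-02,
        9.58396276e-05, -2.98773230e-06]), 'tcp_pos': array([0.19246786, 0.54121051, 0.19089203]), 'orientation': array([ 4.25151936e-04,  8.17057192e-01,  5.76555888e-01, -8.19600628e-04]), 'wrist_force': array([ 0.54775961, -0.22444614,  0.35991835]), 'ft_torque': array([-0.05177217, -0.03332487, -0.00875287]), 'finger_gap': 0.08513334758322207}
side [-0.40755966 -0.30937763  0.8236381 ] [[0.293, -0.564, 0.772], [-0.956, -0.186, 0.227], [0.016, -0.804, -0.594]] 536.8736991680922 536.8736991680922 316.11249173945265 230.10846470826334
top [ 0.26084739 -0.05834638  1.28469466] [[-0.018, -0.978, 0.209], [-1.0, 0.017, -0.007], [0.003, -0.209, -0.978]] 583.6022631798498 583.6022631798498 313.8974381691594 249.21951397853687
```

View pics/side0.png

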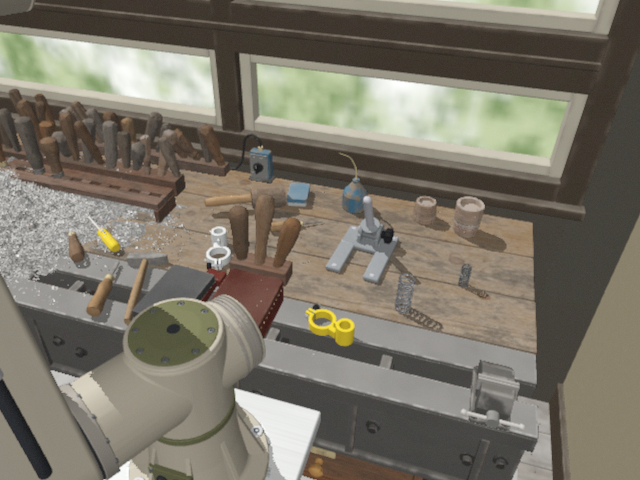

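View pics/top0.png

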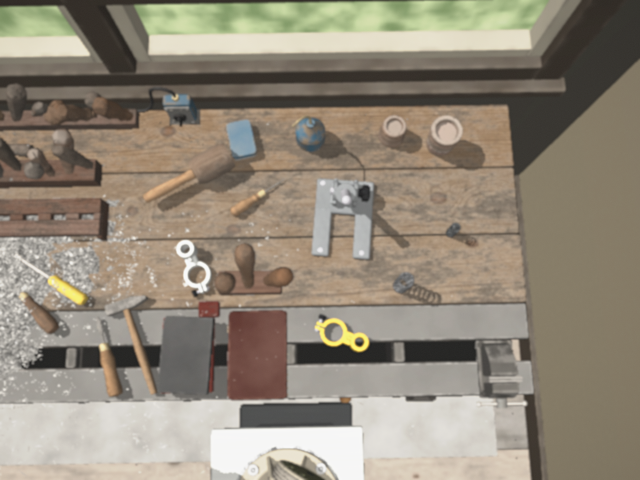

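The side and top views show the large spring near (403,293) and (404,285), the stand near (368,240) and (345,215), and the aluminium carriage near (218,250) and (192,265). The yellow part is the decoy. Next come enlarged crops.

```bash
python3 - <<'E'
from h import *
S=np.load('side0.npz');T=np.load('top0.npz')
def crop(c,u,v,w=100,h=75): return cv2.resize(c['color'][v:v+h,u:u+w,::-1],(400,300),interpolation=cv2.INTER_CUBIC)
a=np.hstack([crop(S,320,190),crop(T,300,170)]);b=np.hstack([crop(S,180,215),crop(T,150,230)])
cv2.imwrite('pics/z1.png',np.vstack([a,b]))
b=np.hstack([crop(S,380,250),crop(T,380,220)])
cv2.imwrite('pics/z2.png',b)
def P(c,u,v): return c['cl'][v,u].round(4), 
for n,c,l in(('T',T,[(185,248),(197,275),(404,283),(345,195),(453,230),(320,250),(362,250),(322,185),(370,185)]),('S',S,[(405,280),(368,200),(465,265)])):
  for u,v in l: print(n,u,v,c['cl'][v,u].round(4),c['depth'][v,u])
E
```

```text
T 185 248 [0.542  0.2216 0.0049] 1.3083636
T 197 275 [4.809e-01 1.942e-01 4.000e-04] 1.3002092
T 404 283 [ 4.551e-01 -2.663e-01  2.000e-04] 1.2981195
T 345 195 [ 0.6127 -0.1309  0.1565] 1.1773022
T 453 230 [ 0.5613 -0.3698  0.0545] 1.2679352
T 320 250 [ 0.53   -0.0807  0.0154] 1.2976229
T 362 250 [ 0.5291 -0.1744  0.0125] 1.3008921
T 322 185 [ 0.6818 -0.0883  0.014 ] 1.3307692
T 370 185 [ 0.6804 -0.1979  0.0126] 1.3326006
S 405 280 [ 5.420e-01 -2.462e-01  5.000e-04] 1.2361743
S 368 200 [ 0.5949 -0.135   0.1644] 1.204921
S 465 265 [ 0.6442 -0.3744 -0.0028] 1.2879794
```

View pics/z1.png

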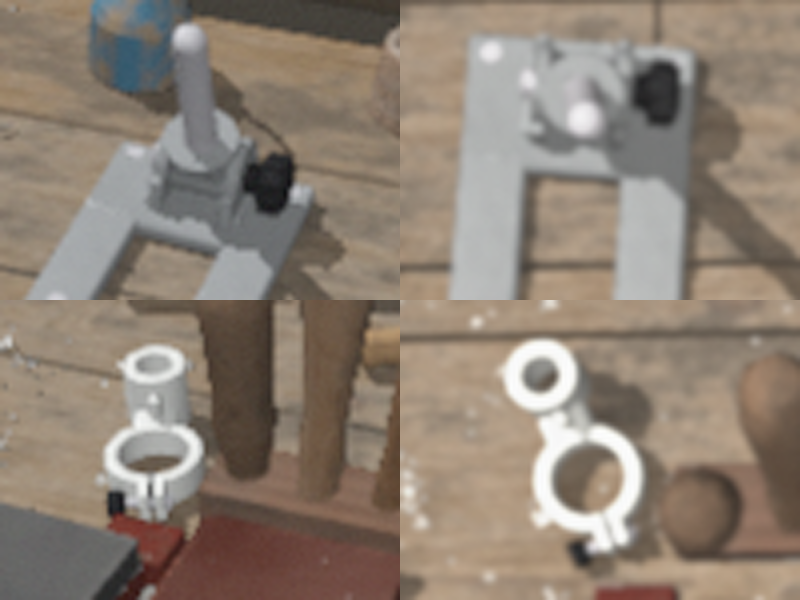

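View pics/z2.png

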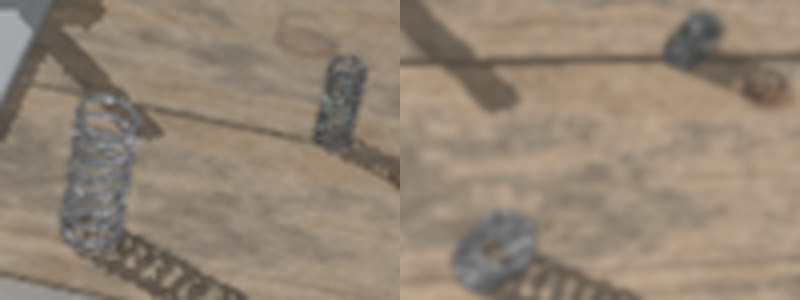

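```bash
cat > m.py <<'E'
from h import *
from scipy.optimize import least_squares
S=np.load('side0.npz');T=np.load('top0.npz')
def pts(c,x0,x1,y0,y1,z0,z1):
    p=c['cl']; m=(c['depth']>0)&(p[...,0]>x0)&(p[...,0]<x1)&(p[...,1]>y0)&(p[...,1]<y1)&(p[...,2]>z0)&(p[...,2]<z1); return p[m]
def rect(p): 
    (c,s,a)=cv2.minAreaRect((p[:,:2]*1000).astype(np.float32)); return np.round(c,1),np.round(s,1),round(a,2)
both=lambda *a: [('T',pts(T,*a)),('S',pts(S,*a)),('B',np.vstack([pts(T,*a),pts(S,*a)]))]
print('base'); 
for n,p in both(.45,.75,-.23,-.04,.006,.018): print(n,len(p),rect(p),np.median(p[:,2]))
print('column')
for n,p in both(.5,.7,-.2,-.07,.09,.165):
    def f(q):
        d=np.array([q[2],q[3],1]);d/=np.linalg.norm(d); v=p-[q[0],q[1],.12]; return np.linalg.norm(np.cross(v,d),axis=1)-.010
    r=least_squares(f,[.61,-.135,-.4,0],loss='soft_l1',f_scale=.001); q=r.x
    d=np.array([q[2],q[3],1]);d/=np.linalg.norm(d)
    print(n,len(p),q.round(4),'d',d.round(4),'tilt',np.arccos(d[2]).round(4),'az',np.degrees(np.arctan2(d[1],d[0])).round(1),'top along',((p-[q[0],q[1],.12])@d).max().round(4),'rms',np.abs(r.fun).mean().round(5))
print('boss')
for n,p in both(.5,.6,.17,.27,.036,.06):
    r=least_squares(lambda q:np.maximum(np.hypot(p[:,0]-q[0],p[:,1]-q[1])-.0185,0)+np.minimum(np.hypot(p[:,0]-q[0],p[:,1]-q[1])-.012,0),p.mean(0)[:2]);print(n,len(p),rect(p),r.x.round(4),np.median(p[:,2]).round(4),p[:,2].max())
print('collar')
for n,p in both(.42,.53,.15,.25,.014,.03):
    r=least_squares(lambda q:np.maximum(np.hypot(p[:,0]-q[0],p[:,1]-q[1])-.0285,0)+np.minimum(np.hypot(p[:,0]-q[0],p[:,1]-q[1])-.022,0),[.48,.194],loss='soft_l1',f_scale=.002);print(n,len(p),r.x.round(4),np.median(p[:,2]).round(4))
print('spring')
for n,p in both(.4,.56,-.34,-.2,.01,.12):
    print(n,len(p),p.mean(0).round(4),p.min(0).round(4),p.max(0).round(4))
# ring ellipse rays at top: pixel estimates from zoom
for n,c,uv in (('Stop',S,(380+105/4,250+118/4)),('Ttop',T,(380+513/4-0,220+232/4)),('Tfoot',T,(380+480/4,220+270/4))):pass
print('ring S top',ray(S,380+105/4,250+112/4,.089),'foot',ray(S,380+93/4,250+237/4,0.0))
print('ring T top',ray(T,380+108/4,220+238/4,.089),'foot',ray(T,380+80/4,220+262/4,0.0))
print('handles')
for n,p in both(.4,.62,-.03,.19,.05,.25): print(n,len(p),p.min(0).round(3),p.max(0).round(3))
E
python3 m.py
```

```text
base
T 2781 (array([ 600.7, -134.7]), array([189.4, 297.8]), 89.82) 0.012553966967283614
S 1614 (array([ 599.8, -133.3]), array([129.7, 182.9]), 84.52) 0.011806215444120693
B 4395 (array([ 600.7, -134.7]), array([189.4, 297.8]), 89.82) 0.012190281314810925
column
T 63 [ 0.6195 -0.1342 -0.4325  0.0297] d [-0.3968  0.0273  0.9175] tilt 0.4091 az 176.1 top along 0.052 rms 0.00079
S 179 [ 0.6185 -0.1341 -0.4395  0.0356] d [-0.4021  0.0326  0.915 ] tilt 0.4153 az 175.4 top along 0.0513 rms 0.00116
B 242 [ 0.6189 -0.1341 -0.4386  0.0335] d [-0.4015  0.0307  0.9154] tilt 0.4144 az 175.6 top along 0.0518 rms 0.00111
boss
T 163 (array([532., 214.]), array([36.6, 37.8]), 70.39) [0.5314 0.2138] 0.0411 0.04818033663567545
S 112 (array([530.6, 213.1]), array([37.8, 37.1]), 4.36) [0.5306 0.2134] 0.0404 0.04531904072992066
B 275 (array([530.7, 212.9]), array([39.8, 39.9]), 76.67) [0.531  0.2137] 0.0408 0.04818033663567545
collar
T 415 [0.4789 0.1928] 0.0197
S 324 [0.4792 0.1924] 0.019
B 739 [0.4791 0.1926] 0.0194
spring
T 276 [ 0.4489 -0.2551  0.0574] [ 0.4318 -0.2726  0.0103] [ 0.5377 -0.2134  0.0902]
S 403 [ 0.4468 -0.2564  0.0534] [ 0.4291 -0.2725  0.0103] [ 0.4689 -0.2391  0.0895]
B 679 [ 0.4477 -0.2559  0.055 ] [ 0.4291 -0.2726  0.0103] [ 0.5377 -0.2134  0.0902]
ring S top [ 0.44683123 -0.25441932  0.089     ] foot [ 0.44702584 -0.25821572  0.        ]
ring T top [ 0.44886476 -0.25851957  0.089     ] foot [ 0.44964854 -0.2571677   0.        ]
handles
T 1568 [ 0.414 -0.025  0.05 ] [0.51  0.128 0.205]
S 2620 [ 0.411 -0.025  0.05 ] [0.506 0.133 0.201]
B 4188 [ 0.411 -0.025  0.05 ] [0.51  0.133 0.205]
```

```bash
cat >> h.py <<'E'
D=np.array([-.4015,.0315,.9154]);D/=np.linalg.norm(D)
def ori(yaw,d=(0,0,1)):
    z=-np.array(d,float); x=np.array([np.cos(np.radians(yaw)),np.sin(np.radians(yaw)),0]); x-=z*(x@z); x/=np.linalg.norm(x)
    return np.stack([x,np.cross(z,x),z],1)
def to(p,M=None,R0=None,p0=None):
    s=env.get_state(); R0=rot(s['orientation']) if R0 is None else R0; p0=s['tcp_pos'] if p0 is None else p0
    M=R0 if M is None else M
    print('xyz',(R0.T@(np.array(p)-p0)).round(4).tolist(),'twist',R.from_matrix(R0.T@M).as_rotvec().round(3).tolist())
SEAT=np.array([.6575,-.1372,.032])+.034*D
def col(h): return SEAT+h*D
E
python3 -c "
from h import *
print(SEAT,col(.114),ori(85.6,D))
to([.4475,-.256,.33],ori(85.6))"
```

```text
[ 0.64385004 -0.13612908  0.06312124] [ 0.59808251 -0.13253835  0.16746893] [[ 7.69617009e-02  9.12633054e-01  4.01469558e-01]
 [ 9.97033896e-01 -7.02232863e-02 -3.14976116e-02]
 [-5.53249775e-04  4.02702867e-01 -9.15330593e-01]]
xyz [-0.6659, 0.5075, -0.138] twist [-0.0, 0.002, -0.265]
```

servo_tool(
  targets=[
    {"xyz":[0,0,-0.04],"twist":[0,0,0],"jaw":1},
    {"xyz":[0,0,-0.08],"twist":[0,0,0],"jaw":1},
    {"xyz":[0,0,-0.12],"twist":[0,0,0],"jaw":1},
    {"xyz":[-0.666,0.508,-0.138],"twist":[0,0,-0.265],"jaw":1},
    {"xyz":[-0.666,0.508,-0.138],"twist":[0,0,-0.265],"jaw":1},
    {"xyz":[-0.666,0.508,-0.138],"twist":[0,0,-0.265],"jaw":1},
    {"xyz":[-0.666,0.508,-0.138],"twist":[0,0,-0.265],"jaw":1},
    {"xyz":[-0.666,0.508,-0.138],"twist":[0,0,-0.265],"jaw":1},
    {"xyz":[-0.666,0.508,-0.138],"twist":[0,0,-0.265],"jaw":1},
    {"xyz":[-0.666,0.508,-0.138],"twist":[0,0,-0.265],"jaw":1},
    {"xyz":[-0.666,0.508,-0.138],"twist":[0,0,-0.265],"jaw":1},
    {"xyz":[-0.666,0.508,-0.138],"twist":[0,0,-0.265],"jaw":1},
  ],
)

```text
clock: 1.1
tcp_pos: [0.3066, 0.1836, 0.3197]
orientation: [0.0, 0.733, 0.68, 0.0]
wrist_force: [1.0, -0.3, 0.1]
finger_gap: 0.0848
```

```bash
python3 -c "
from h import *
print(env.get_state()['tcp_pos'],env.get_state()['joint_pos'].round(2))
to([.4475,-.256,.25],ori(85.6))"
```

```text
[0.30655024 0.18356326 0.31974577] [ 0.31 -0.12 -0.13  1.56 -0.    0.39]
xyz [-0.4276, 0.1739, 0.0698] twist [0.0, -0.0, 0.001]
```

servo_tool(
  targets=[
    {"xyz":[-0.44,0.17,0],"twist":[0,0,0],"jaw":1},
    {"xyz":[-0.44,0.17,0],"twist":[0,0,0],"jaw":1},
    {"xyz":[-0.44,0.17,0],"twist":[0,0,0],"jaw":1},
    {"xyz":[-0.44,0.17,0],"twist":[0,0,0],"jaw":1},
    {"xyz":[-0.44,0.17,0],"twist":[0,0,0],"jaw":1},
    {"xyz":[-0.44,0.17,0],"twist":[0,0,0],"jaw":1},
    {"xyz":[-0.44,0.17,0],"twist":[0,0,0],"jaw":1},
    {"xyz":[-0.44,0.17,0],"twist":[0,0,0],"jaw":1},
    {"xyz":[-0.43,0.17,0.03],"twist":[0,0,0],"jaw":1},
    {"xyz":[-0.43,0.17,0.06],"twist":[0,0,0],"jaw":1},
    {"xyz":[-0.43,0.17,0.09],"twist":[0,0,0],"jaw":1},
    {"xyz":[-0.43,0.17,0.12],"twist":[0,0,0],"jaw":1},
  ],
)

```text
clock: 2.1
tcp_pos: [0.4423, -0.2524, 0.2197]
orientation: [0.002, 0.735, 0.678, 0.0]
wrist_force: [0.5, 0.6, 0.3]
finger_gap: 0.0855
```

servo_tool(
  targets=[
    {"xyz":[0,0,0],"twist":[0,0,0],"jaw":1},
    {"xyz":[0,0,0],"twist":[0,0,0],"jaw":1},
  ],
)

```text
clock: 2.27
tcp_pos: [0.4389, -0.2475, 0.2174]
orientation: [-0.003, 0.734, 0.679, -0.0]
wrist_force: [-1.6, 0.9, 0.3]
finger_gap: 0.0854
```

```bash
python3 -c "
from h import *
print(env.get_state()['tcp_pos'],env.get_state()['joint_pos'].round(2))
to([.4475,-.256,.13],ori(85.6))
to([.4475,-.256,.058],ori(85.6))"
```

```text
[ 0.43885226 -0.24754511  0.21738192] [-0.67  0.17 -0.07  1.33  0.   -0.59]
xyz [-0.0081, 0.0098, 0.0873] twist [-0.006, -0.004, -0.002]
xyz [-0.0084, 0.0102, 0.1593] twist [-0.006, -0.004, -0.002]
```

servo_tool(
  targets=[
    {"xyz":[-0.008,0.01,0.03],"twist":[0,0,0],"jaw":1},
    {"xyz":[-0.008,0.01,0.06],"twist":[0,0,0],"jaw":1},
    {"xyz":[-0.008,0.01,0.087],"twist":[0,0,0],"jaw":1},
    {"xyz":[-0.008,0.01,0.087],"twist":[0,0,0],"jaw":1},
    {"xyz":[-0.008,0.01,0.087],"twist":[0,0,0],"jaw":1},
    {"xyz":[-0.008,0.01,0.087],"twist":[0,0,0],"jaw":1},
  ],
)

```text
clock: 2.77
tcp_pos: [0.4513, -0.2573, 0.1359]
orientation: [0.002, 0.733, 0.68, 0.0]
wrist_force: [0.6, -0.1, 0.0]
finger_gap: 0.0851
```

```bash
python3 -c "
from h import *
print(env.get_state()['tcp_pos'],env.get_state()['qvel'].round(3))
to([.4475,-.256,.058],ori(85.6))"
```

```text
[ 0.45131224 -0.25725671  0.13592521] [-0.003 -0.007  0.013 -0.008 -0.001  0.001]
xyz [0.0011, -0.0041, 0.0779] twist [0.003, 0.002, 0.001]
```

servo_tool(
  targets=[
    {"xyz":[0.001,-0.004,0.02],"twist":[0,0,0],"jaw":1},
    {"xyz":[0.001,-0.004,0.04],"twist":[0,0,0],"jaw":1},
    {"xyz":[0.001,-0.004,0.06],"twist":[0,0,0],"jaw":1},
    {"xyz":[0.001,-0.004,0.08],"twist":[0,0,0],"jaw":1},
    {"xyz":[0.001,-0.004,0.08],"twist":[0,0,0],"jaw":1},
    {"xyz":[0.001,-0.004,0.08],"twist":[0,0,0],"jaw":0.6},
    {"xyz":[0.001,-0.004,0.08],"twist":[0,0,0],"jaw":0.3},
    {"xyz":[0.001,-0.004,0.08],"twist":[0,0,0],"jaw":0.3},
    {"xyz":[0.001,-0.004,0.08],"twist":[0,0,0],"jaw":0.3},
    {"xyz":[0.001,-0.004,0.08],"twist":[0,0,0],"jaw":0.3},
  ],
  squeeze=40,
)

```text
clock: 3.6
tcp_pos: [0.4469, -0.2562, 0.0542]
orientation: [0.001, 0.734, 0.679, 0.0]
wrist_force: [0.2, 0.3, -0.1]
finger_gap: 0.0264
```

```bash
python3 -c "
from h import *
s=env.get_state();print(s['tcp_pos'],s['finger_gap'],s['wrist_force'])"
```

```text
[ 0.44687386 -0.25618524  0.05422625] 0.02644764829229417 [ 0.16518365  0.31424508 -0.05401756]
```

```bash
python3 -c "
from h import *
c=cam('side'); t=cam('top')
a=[cv2.resize(x['color'][v:v+90,u:u+90,::-1],(400,400),interpolation=2) for x,u,v in((c,360,230),(t,360,240))]
cv2.imwrite('pics/g1.png',np.hstack(a))"
```

```text
(no output)
```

View pics/g1.png

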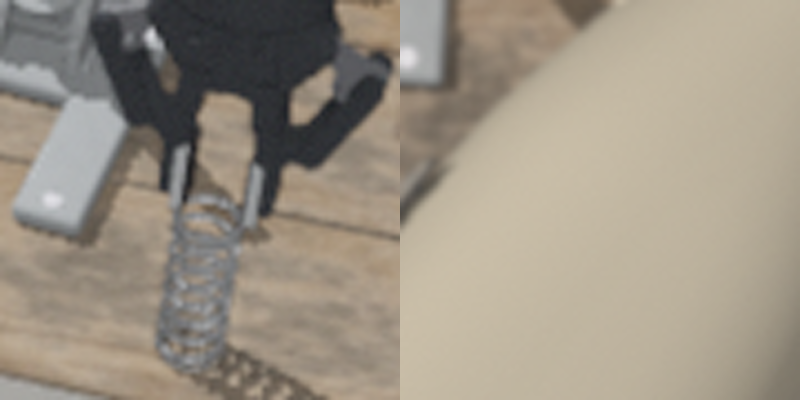

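```bash
python3 -c "
from h import *
c=cam('side'); s=env.get_state();Rt=rot(s['orientation'])
f=lambda p:((proj(c,p)-[360,230])*400/90).round(0)
print('tcp',f(s['tcp_pos']),'grasp',f(s['tcp_pos']-.019*Rt[:,2]),'springtop',f([.4475,-.256,.089]),s['finger_gap'])
for sg in(-1,1):
  for b in (0,.019): print(sg,b,f(s['tcp_pos']-b*Rt[:,2]+sg*s['finger_gap']/2*Rt[:,0]))
cl=cloud(c)
for x,y in((180,180),(178,195),(255,185),(250,210),(207,200),(185,205),(235,212),(265,200),(180,170)):
  u,v=int(360+x*.225),int(230+y*.225); print(x,y,cl[v,u].round(3),c['color'][v,u])
"
```

```text
tcp [200. 271.] grasp [204. 241.] springtop [209. 213.] 0.025745536274444092
-1 0 [226. 278.]
-1 0.019 [231. 248.]
1 0 [173. 264.]
1 0.019 [177. 234.]
180 180 [ 0.435 -0.24   0.116] [142 144 145]
178 195 [ 0.435 -0.241  0.109] [132 133 136]
255 185 [ 0.434 -0.274  0.124] [148 149 152]
250 210 [ 0.434 -0.274  0.108] [146 148 150]
207 200 [ 0.463 -0.252  0.083] [157 155 155]
185 205 [ 0.435 -0.244  0.102] [112  99  89]
235 212 [ 0.463 -0.265  0.081] [116 117 118]
265 200 [ 0.436 -0.279  0.113] [47 50 55]
180 170 [ 0.437 -0.24   0.12 ] [149 152 153]
```

```bash
python3 -c "
from h import *
c=cam('side'); s=env.get_state();print(s['tcp_pos'],s['joint_pos'].round(3),s['finger_gap'])
cl=cloud(c);m=(c['depth']>0)&(cl[...,0]<.5)&(cl[...,0]>.40)&(abs(cl[...,1]+.256)<.07)&(cl[...,2]>.03)&(cl[...,2]<.2)
p=cl[m]
for z in np.arange(.03,.2,.01):
  q=p[(p[:,2]>=z)&(p[:,2]<z+.01)]; q=q[q[:,0]<.44]
  if len(q): print(z.round(2),len(q),'x',q[:,0].min().round(3),q[:,0].max().round(3),'y',np.sort(q[:,1]).round(3)[[0,len(q)//4,len(q)//2,3*len(q)//4,-1]])
"
```

```text
[ 0.44620275 -0.25572732  0.05321935] [-0.677  0.283 -0.35   0.937  0.    -0.6  ] 0.025486234754403946
0.03 16 x 0.431 0.44 y [-0.268 -0.263 -0.258 -0.253 -0.244]
0.04 20 x 0.432 0.438 y [-0.267 -0.261 -0.257 -0.251 -0.246]
0.05 22 x 0.431 0.44 y [-0.268 -0.262 -0.256 -0.25  -0.242]
0.06 20 x 0.433 0.44 y [-0.268 -0.262 -0.257 -0.25  -0.246]
0.07 18 x 0.431 0.439 y [-0.27  -0.261 -0.253 -0.249 -0.244]
0.08 26 x 0.432 0.439 y [-0.269 -0.263 -0.257 -0.252 -0.246]
0.09 13 x 0.432 0.44 y [-0.277 -0.272 -0.244 -0.24  -0.238]
0.1 42 x 0.43 0.44 y [-0.284 -0.276 -0.27  -0.24  -0.233]
0.11 47 x 0.43 0.44 y [-0.283 -0.278 -0.273 -0.242 -0.236]
0.12 43 x 0.431 0.44 y [-0.284 -0.278 -0.273 -0.242 -0.232]
0.13 55 x 0.43 0.439 y [-0.298 -0.283 -0.273 -0.237 -0.215]
0.14 119 x 0.428 0.44 y [-0.303 -0.287 -0.273 -0.231 -0.21 ]
0.15 102 x 0.427 0.44 y [-0.307 -0.296 -0.272 -0.22  -0.205]
0.16 132 x 0.423 0.44 y [-0.313 -0.299 -0.267 -0.237 -0.202]
0.17 155 x 0.425 0.44 y [-0.318 -0.279 -0.258 -0.239 -0.197]
0.18 215 x 0.423 0.44 y [-0.322 -0.302 -0.266 -0.238 -0.192]
0.19 244 x 0.421 0.44 y [-0.321 -0.292 -0.27  -0.245 -0.194]
```

The picture and depth show the pads still above the spring, with tips at z≈0.092. The reported TCP height therefore reads about 38 mm low against the cameras. I will open, go down 34 mm in two steps while watching the force, and check again.

servo_tool(
  targets=[
    {"xyz":[0,0,0],"twist":[0,0,0],"jaw":0.9},
    {"xyz":[0,0,0],"twist":[0,0,0],"jaw":0.9},
    {"xyz":[0,0,0],"twist":[0,0,0],"jaw":0.9},
    {"xyz":[0,0,0],"twist":[0,0,0],"jaw":0.9},
    {"xyz":[0,0,0.008],"twist":[0,0,0],"jaw":0.9},
    {"xyz":[0,0,0.016],"twist":[0,0,0],"jaw":0.9},
    {"xyz":[0,0,0.024],"twist":[0,0,0],"jaw":0.9},
    {"xyz":[0,0,0.024],"twist":[0,0,0],"jaw":0.9},
    {"xyz":[0,0,0.024],"twist":[0,0,0],"jaw":0.9},
  ],
)

```text
clock: 4.55
tcp_pos: [0.4453, -0.255, 0.0279]
orientation: [-0.001, 0.734, 0.679, -0.0]
wrist_force: [-0.5, -0.0, -0.1]
finger_gap: 0.0771
```

```bash
cat >> h.py <<'E'
def slices(c,x,y,z0,z1,xm=.44,dz=.01):
    cl=cloud(c);p=cl[(c['depth']>0)&(abs(cl[...,0]-x)<.05)&(abs(cl[...,1]-y)<.075)&(cl[...,0]<xm)]
    for z in np.arange(z0,z1,dz):
        q=p[(p[:,2]>=z)&(p[:,2]<z+dz)]
        if len(q): print(z.round(3),len(q),'x',q[:,0].min().round(3),'y',np.sort(q[:,1]).round(3)[[0,len(q)//4,len(q)//2,3*len(q)//4,-1]])
E
python3 -c "
from h import *
s=env.get_state();print(s['tcp_pos'],s['finger_gap'],s['wrist_force'])
slices(cam('side'),.4475,-.256,.04,.18)"
```

```text
[ 0.44529775 -0.2549719   0.0278753 ] 0.0771255244107395 [-0.46782627 -0.00879371 -0.149787  ]
0.04 24 x 0.432 y [-0.267 -0.261 -0.255 -0.251 -0.244]
0.05 22 x 0.433 y [-0.269 -0.262 -0.256 -0.249 -0.245]
0.06 21 x 0.431 y [-0.268 -0.262 -0.257 -0.25  -0.245]
0.07 18 x 0.43 y [-0.3   -0.261 -0.253 -0.249 -0.214]
0.08 59 x 0.428 y [-0.307 -0.297 -0.26  -0.248 -0.211]
0.09 42 x 0.429 y [-0.309 -0.304 -0.299 -0.217 -0.207]
0.1 42 x 0.429 y [-0.308 -0.303 -0.297 -0.215 -0.206]
0.11 37 x 0.428 y [-0.312 -0.305 -0.298 -0.216 -0.209]
0.12 93 x 0.426 y [-0.327 -0.308 -0.298 -0.212 -0.187]
0.13 119 x 0.424 y [-0.326 -0.312 -0.295 -0.216 -0.187]
0.14 180 x 0.422 y [-0.326 -0.291 -0.261 -0.228 -0.187]
0.15 175 x 0.422 y [-0.326 -0.284 -0.26  -0.233 -0.189]
0.16 210 x 0.421 y [-0.325 -0.285 -0.261 -0.234 -0.188]
0.17 280 x 0.422 y [-0.325 -0.296 -0.269 -0.24  -0.189]
```

servo_tool(
  targets=[
    {"xyz":[-0.001,0.002,0.005],"twist":[0,0,0],"jaw":0.9},
    {"xyz":[-0.001,0.002,0.009],"twist":[0,0,0],"jaw":0.9},
    {"xyz":[-0.001,0.002,0.009],"twist":[0,0,0],"jaw":0.9},
    {"xyz":[-0.001,0.002,0.009],"twist":[0,0,0],"jaw":0.6},
    {"xyz":[-0.001,0.002,0.009],"twist":[0,0,0],"jaw":0.3},
    {"xyz":[-0.001,0.002,0.009],"twist":[0,0,0],"jaw":0.2},
    {"xyz":[-0.001,0.002,0.009],"twist":[0,0,0],"jaw":0.2},
    {"xyz":[-0.001,0.002,0.009],"twist":[0,0,0],"jaw":0.2},
    {"xyz":[-0.001,0.002,0.009],"twist":[0,0,0],"jaw":0.2},
  ],
  squeeze=40,
)

```text
clock: 5.35
tcp_pos: [0.4482, -0.2568, 0.0202]
orientation: [0.0, 0.734, 0.679, 0.0]
wrist_force: [0.2, 0.6, 0.4]
finger_gap: 0.0326
```

servo_tool(
  targets=[
    {"xyz":[0,0,0],"twist":[0,0,0],"jaw":0.2},
    {"xyz":[0,0,-0.02],"twist":[0,0,0],"jaw":0.2},
    {"xyz":[0,0,-0.04],"twist":[0,0,0],"jaw":0.2},
    {"xyz":[0,0,-0.06],"twist":[0,0,0],"jaw":0.2},
    {"xyz":[0,0,-0.06],"twist":[0,0,0],"jaw":0.2},
    {"xyz":[0,0,-0.06],"twist":[0,0,0],"jaw":0.2},
    {"xyz":[0,0,-0.06],"twist":[0,0,0],"jaw":0.2},
  ],
  squeeze=40,
)

```text
clock: 5.93
tcp_pos: [0.4475, -0.2564, 0.0791]
orientation: [-0.001, 0.734, 0.679, -0.0]
wrist_force: [0.5, 0.6, -1.1]
finger_gap: 0.0326
```

```bash
python3 -c "
from h import *
s=env.get_state();print(s['tcp_pos'],s['finger_gap'],s['wrist_force'])
c=cam('side');slices(c,.4475,-.256,.02,.2,.47)
cv2.imwrite('pics/g2.png',cv2.resize(c['color'][200:320,350:470,::-1],(480,480),interpolation=2))"
```

```text
[ 0.44749992 -0.25642335  0.07905484] 0.03260481449492768 [ 0.51538004  0.62692931 -1.05556253]
0.05 62 x 0.43 y [-0.273 -0.262 -0.253 -0.246 -0.24 ]
0.06 53 x 0.431 y [-0.274 -0.268 -0.26  -0.252 -0.24 ]
0.07 50 x 0.43 y [-0.274 -0.268 -0.258 -0.249 -0.241]
0.08 56 x 0.43 y [-0.274 -0.268 -0.257 -0.248 -0.241]
0.09 42 x 0.434 y [-0.273 -0.261 -0.253 -0.248 -0.242]
0.1 50 x 0.432 y [-0.274 -0.265 -0.259 -0.249 -0.241]
0.11 31 x 0.431 y [-0.28  -0.271 -0.267 -0.254 -0.239]
0.12 90 x 0.431 y [-0.287 -0.271 -0.259 -0.245 -0.229]
0.13 110 x 0.43 y [-0.289 -0.275 -0.257 -0.245 -0.229]
0.14 123 x 0.431 y [-0.289 -0.275 -0.256 -0.242 -0.228]
0.15 60 x 0.431 y [-0.29  -0.278 -0.242 -0.238 -0.226]
0.16 95 x 0.429 y [-0.305 -0.287 -0.241 -0.228 -0.21 ]
0.17 200 x 0.427 y [-0.308 -0.292 -0.241 -0.221 -0.204]
0.18 125 x 0.427 y [-0.314 -0.3   -0.275 -0.216 -0.204]
0.19 181 x 0.425 y [-0.316 -0.282 -0.259 -0.215 -0.199]
```

View pics/g2.png

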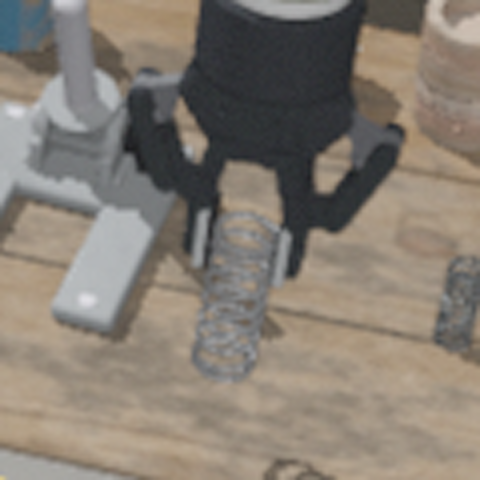

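```bash
python3 -c "
from h import *
to(col(.174),ori(85.6,D))"
```

```text
xyz [0.1351, 0.1165, -0.1438] twist [-0.416, -0.002, -0.0]
```

servo_tool(
  targets=[
    {"xyz":[0,0,-0.035],"twist":[0,0,0],"jaw":0.2},
    {"xyz":[0,0,-0.07],"twist":[0,0,0],"jaw":0.2},
    {"xyz":[0,0,-0.105],"twist":[0,0,0],"jaw":0.2},
    {"xyz":[0,0,-0.144],"twist":[0,0,0],"jaw":0.2},
    {"xyz":[0.02,0.02,-0.144],"twist":[-0.07,0,0],"jaw":0.2},
    {"xyz":[0.045,0.04,-0.144],"twist":[-0.15,0,0],"jaw":0.2},
    {"xyz":[0.07,0.06,-0.144],"twist":[-0.23,0,0],"jaw":0.2},
    {"xyz":[0.095,0.08,-0.144],"twist":[-0.31,0,0],"jaw":0.2},
    {"xyz":[0.12,0.1,-0.144],"twist":[-0.38,0,0],"jaw":0.2},
    {"xyz":[0.135,0.116,-0.144],"twist":[-0.416,0,0],"jaw":0.2},
    {"xyz":[0.135,0.116,-0.144],"twist":[-0.416,0,0],"jaw":0.2},
    {"xyz":[0.135,0.116,-0.144],"twist":[-0.416,0,0],"jaw":0.2},
  ],
)

```text
clock: 6.98
tcp_pos: [0.5727, -0.1297, 0.222]
orientation: [0.15, 0.718, 0.666, 0.14]
wrist_force: [-0.5, -0.6, -2.1]
finger_gap: 0.0323
```

servo_tool(
  targets=[
    {"xyz":[0,0,0],"twist":[0,0,0],"jaw":0.2},
    {"xyz":[0,0,0],"twist":[0,0,0],"jaw":0.2},
    {"xyz":[0,0,0],"twist":[0,0,0],"jaw":0.2},
    {"xyz":[0,0,0],"twist":[0,0,0],"jaw":0.2},
  ],
)

```text
clock: 7.32
tcp_pos: [0.574, -0.132, 0.2238]
orientation: [0.151, 0.718, 0.664, 0.14]
wrist_force: [0.0, -0.2, -2.2]
finger_gap: 0.0325
```

```bash
python3 - <<'E'
from h import *
s=env.get_state();print(s['tcp_pos'],s['finger_gap'],s['wrist_force'],s['joint_pos'].round(2),(rot(s['orientation'])[:,2]+D).round(4))
c=cam('side');t=cam('top')
np.savez('s1.npz',cl=cloud(c),**c);np.savez('t1.npz',cl=cloud(t),**t)
f=s['tcp_pos']+.02*rot(s['orientation'])[:,2]
u,v=proj(c,f).astype(int);print(u,v,proj(c,col(.114)),proj(t,f),proj(t,col(.114)))
im=lambda x,u,v:cv2.resize(x['color'][v-70:v+50,u-60:u+60,::-1],(400,400),interpolation=2)
ut,vt=proj(t,f).astype(int)
cv2.imwrite('pics/i1.png',np.hstack([im(c,u,v),im(t,ut,vt)]))
E
```

```text
[ 0.57397283 -0.13199541  0.22383341] 0.03247095758250843 [ 0.013987   -0.19996487 -2.1649473 ] [-0.45 -0.02 -0.37  0.83  0.15 -0.34] [0.0008 0.0002 0.0004]
367 187 [367.35607118 197.93736056] [347.7656109  202.60637702] [346.33984969 200.34551025]
```

View pics/i1.png

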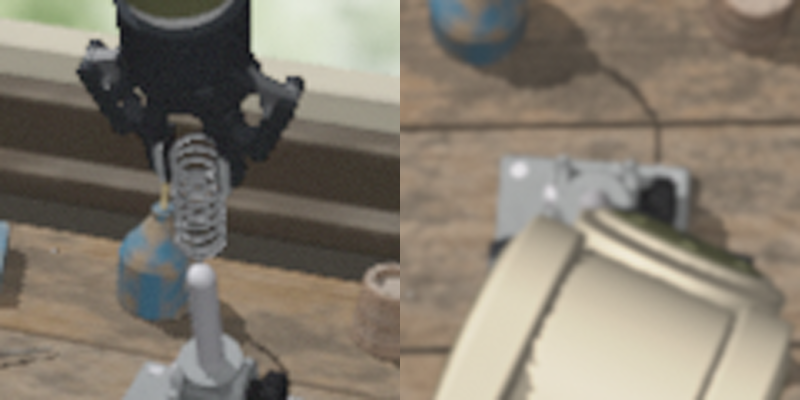

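```bash
cat >> h.py <<'E'
from scipy.optimize import least_squares
def fitspring(c,f0,ax,L0=-.01,L1=.065,r=.0165,rm=.035):
    cl=cloud(c) if 'cl' not in c else c['cl']; p=cl[c['depth']>0]; v=p-f0; h=v@ax; rad=np.linalg.norm(v-np.outer(h,ax),axis=1)
    p=p[(h>L0)&(h<L1)&(rad<rm)]
    e1=np.cross(ax,[0,1,0]);e1/=np.linalg.norm(e1);e2=np.cross(ax,e1)
    def fn(q):
        d=ax+q[2]*e1+q[3]*e2;d/=np.linalg.norm(d);return np.linalg.norm(np.cross(p-(f0+q[0]*e1+q[1]*e2),d),axis=1)-r
    o=least_squares(fn,[0,0,0,0],loss='soft_l1',f_scale=.002);q=o.x
    d=ax+q[2]*e1+q[3]*e2;d/=np.linalg.norm(d);o0=f0+q[0]*e1+q[1]*e2
    hh=(p-o0)@d
    print('n',len(p),'foot',o0.round(4),'d',d.round(4),'offs e1,e2',q.round(4),'e1',e1.round(2),'e2',e2.round(2),'hmin',np.percentile(hh,[0,1,5]).round(4),'res',np.abs(o.fun).mean().round(4))
    return o0,d
E
python3 - <<'E'
from h import *
c=np.load('s1.npz');s=env.get_state();T=rot(s['orientation'])
f=s['tcp_pos']+.02*T[:,2]
fitspring(c,f,-T[:,2]); fitspring(c,f,-T[:,2],L0=-.02,L1=.085)
cc=c['cl'];p=cc[c['depth']>0];v=p-f;h=v@D;r=np.linalg.norm(v-np.outer(h,D),axis=1)
print(np.histogram(h[(r<.03)],bins=np.arange(-.06,.1,.005)))
E
```

```text
n 307 foot [ 0.5828 -0.1323  0.206 ] d [-0.3926 -0.009   0.9197] offs e1,e2 [-0.0008 -0.0001 -0.0112  0.0404] e1 [-0.92  0.   -0.4 ] e2 [-0.01 -1.    0.03] hmin [-0.0076 -0.0062 -0.0046] res 0.0017
n 505 foot [ 0.5832 -0.1321  0.2061] d [-0.4159 -0.0181  0.9093] offs e1,e2 [-0.0012 -0.0003  0.0143  0.0494] e1 [-0.92  0.   -0.4 ] e2 [-0.01 -1.    0.03] hmin [-0.0075 -0.0055 -0.0034] res 0.0028
(array([ 7, 10, 21, 27,  5,  0,  0,  0,  0,  0, 14, 29, 25, 16, 21, 22, 17,
       25, 13, 20, 25, 11, 21, 17, 31, 30, 39, 35, 78, 25, 22]), array([-6.00000000e-02, -5.50000000e-02, -5.00000000e-02, -4.50000000e-02,
       -4.00000000e-02, -3.50000000e-02, -3.00000000e-02, -2.50000000e-02,
       -2.00000000e-02, -1.50000000e-02, -1.00000000e-02, -5.00000000e-03,
       -2.77555756e-17,  5.00000000e-03,  1.00000000e-02,  1.50000000e-02,
        2.00000000e-02,  2.50000000e-02,  3.00000000e-02,  3.50000000e-02,
        4.00000000e-02,  4.50000000e-02,  5.00000000e-02,  5.50000000e-02,
        6.00000000e-02,  6.50000000e-02,  7.00000000e-02,  7.50000000e-02,
        8.00000000e-02,  8.50000000e-02,  9.00000000e-02,  9.50000000e-02]))
```

servo_tool(
  targets=[
    {"xyz":[0.001,-0.001,0.006],"twist":[0,0,0],"jaw":0.2},
    {"xyz":[0.001,-0.001,0.013],"twist":[0,0,0],"jaw":0.2},
    {"xyz":[0.001,-0.001,0.02],"twist":[0,0,0],"jaw":0.2},
    {"xyz":[0.001,-0.001,0.027],"twist":[0,0,0],"jaw":0.2},
    {"xyz":[0.001,-0.001,0.034],"twist":[0,0,0],"jaw":0.2},
    {"xyz":[0.001,-0.001,0.041],"twist":[0,0,0],"jaw":0.2},
    {"xyz":[0.001,-0.001,0.048],"twist":[0,0,0],"jaw":0.2},
    {"xyz":[0.001,-0.001,0.055],"twist":[0,0,0],"jaw":0.2},
    {"xyz":[0.001,-0.001,0.06],"twist":[0,0,0],"jaw":0.2},
    {"xyz":[0.001,-0.001,0.06],"twist":[0,0,0],"jaw":0.2},
  ],
)

```text
clock: 8.25
tcp_pos: [0.597, -0.1316, 0.1671]
orientation: [0.151, 0.718, 0.665, 0.14]
wrist_force: [-0.1, -0.7, -1.7]
finger_gap: 0.0328
```

```bash
python3 - <<'E'
from h import *
s=env.get_state();T=rot(s['orientation']);print(s['tcp_pos'],s['finger_gap'],s['wrist_force'],s['ft_torque'])
v=s['tcp_pos']-SEAT;h=v@D;print('h',h,'lat',v-h*D)
c=cam('side');f=s['tcp_pos']+.02*T[:,2]
fitspring(c,f,-T[:,2],L0=.0)
u,v=proj(c,f).astype(int)
cv2.imwrite('pics/i2.png',cv2.resize(c['color'][v-60:v+60,u-60:u+60,::-1],(480,480),interpolation=2))
E
```

```text
[ 0.5970176  -0.13160398  0.16708625] 0.032807157525765795 [-0.08519875 -0.66004679 -1.6728884 ] [ 0.08440814  0.51397093 -0.01204331]
h 0.11410667674679932 lat [-0.00102208  0.00093102 -0.00048033]
n 259 foot [ 0.6077 -0.1307  0.1499] d [-0.4384 -0.037   0.898 ] offs e1,e2 [-0.0029 -0.0015  0.0412  0.0672] e1 [-0.92  0.   -0.4 ] e2 [-0.01 -1.    0.03] hmin [0.0008 0.001  0.003 ] res 0.0023
```

View pics/i2.png

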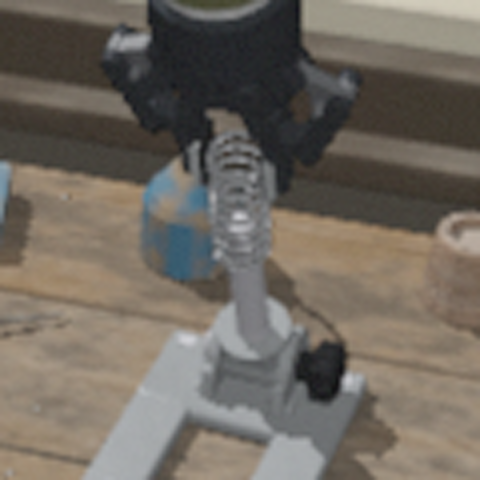

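The spring is threaded: its foot is around (240,265), the column tip shows inside the coils at (240,220), and the forces are nil. I continue down the column.

servo_tool(
  targets=[
    {"xyz":[0,0,0.007],"twist":[0,0,0],"jaw":0.2},
    {"xyz":[0,0,0.014],"twist":[0,0,0],"jaw":0.2},
    {"xyz":[0,0,0.021],"twist":[0,0,0],"jaw":0.2},
    {"xyz":[0,0,0.028],"twist":[0,0,0],"jaw":0.2},
    {"xyz":[0,0,0.035],"twist":[0,0,0],"jaw":0.2},
    {"xyz":[0,0,0.042],"twist":[0,0,0],"jaw":0.2},
    {"xyz":[0,0,0.049],"twist":[0,0,0],"jaw":0.2},
    {"xyz":[0,0,0.056],"twist":[0,0,0],"jaw":0.2},
    {"xyz":[0,0,0.063],"twist":[0,0,0],"jaw":0.2},
    {"xyz":[0,0,0.07],"twist":[0,0,0],"jaw":0.2},
    {"xyz":[0,0,0.076],"twist":[0,0,0],"jaw":0.2},
    {"xyz":[0,0,0.08],"twist":[0,0,0],"jaw":0.2},
  ],
)

```text
clock: 9.3
tcp_pos: [0.6296, -0.1343, 0.0945]
orientation: [0.151, 0.718, 0.665, 0.14]
wrist_force: [-0.1, -0.8, -1.7]
finger_gap: 0.0329
```

```bash
cat >> h.py <<'E'
def st():
    s=env.get_state();v=s['tcp_pos']-SEAT;h=v@D;T=rot(s['orientation']);print('t',round(s['clock'],2),'h',h.round(4),'lat',(v-h*D).round(4),'gap',s['finger_gap'].round(4),'Ftool',(T.T@s['wrist_force']).round(2),'M',(T.T@s['ft_torque']).round(2),'axis err',(T[:,2]+D).round(3),'j',s['joint_pos'].round(2))
E
python3 -c "from h import *;st()"
```

```text
Traceback (most recent call last):
  File "h.py", line 46, in st
    s=env.get_state();v=s['tcp_pos']-SEAT;h=v@D;T=rot(s['orientation']);print('t',round(s['clock'],2),'h',h.round(4),'lat',(v-h*D).round(4),'gap',s['finger_gap'].round(4),'Ftool',(T.T@s['wrist_force']).round(2),'M',(T.T@s['ft_torque']).round(2),'axis err',(T[:,2]+D).round(3),'j',s['joint_pos'].round(2))
                                                                                                                                                  ^^^^^^^^^^^^^^^^^^^^^
AttributeError: 'float' object has no attribute 'round'
```

servo_tool(
  targets=[
    {"xyz":[0,0,0.004],"twist":[0,0,0],"jaw":0.2},
    {"xyz":[0,0,0.008],"twist":[0,0,0],"jaw":0.2},
    {"xyz":[0,0,0.012],"twist":[0,0,0],"jaw":0.2},
    {"xyz":[0,0,0.016],"twist":[0,0,0],"jaw":0.2},
    {"xyz":[0,0,0.016],"twist":[0,0,0],"jaw":0.2},
    {"xyz":[0,0,0.016],"twist":[0,0,0],"jaw":0.2},
  ],
)

```text
clock: 9.8
tcp_pos: [0.6362, -0.1348, 0.081]
orientation: [0.152, 0.718, 0.665, 0.14]
wrist_force: [-1.2, 1.6, 0.7]
finger_gap: 0.033
```

```bash
sed -i "s/s\['finger_gap'\].round(4)/round(s['finger_gap'],4)/" h.py; python3 -c "
from h import *;st()
s=env.get_state();T=rot(s['orientation']);c=cam('side');fitspring(c,SEAT,D,L0=.012,L1=.055)
p=cloud(c)[c['depth']>0];v=p-SEAT;h=v@D;r=np.linalg.norm(v-np.outer(h,D),axis=1);print(np.histogram(h[(r<.019)&(r>.0135)],bins=np.arange(-.01,.13,.005))[0])
"
```

```text
t 9.8 h 0.0195 lat [0.0002 0.0007 0.    ] gap 0.033 Ftool [ 1.49 -0.89 -1.14] M [ 0.56  0.1  -0.  ] axis err [0.002 0.001 0.001] j [-0.4   0.2  -0.49  0.48  0.13 -0.3 ]
n 138 foot [ 0.647  -0.1354  0.0645] d [-0.4059  0.0116  0.9138] offs e1,e2 [-0.0034 -0.0008  0.0047  0.0199] e1 [-0.92  0.   -0.4 ] e2 [-0.01 -1.    0.03] hmin [0.0125 0.0135 0.0158] res 0.0018
[ 1 23 23 15  5 13 12  6 16  5 13  3 15  4  9 12  8 15 18  8 10  6  3  3
  1  1  0  0]
```

servo_tool(
  targets=[
    {"xyz":[0,0,0],"twist":[0,0,0],"jaw":0.45},
    {"xyz":[0,0,0],"twist":[0,0,0],"jaw":0.6},
    {"xyz":[0,0,0],"twist":[0,0,0],"jaw":0.75},
    {"xyz":[0,0,0],"twist":[0,0,0],"jaw":0.75},
    {"xyz":[0,0,-0.02],"twist":[0,0,0],"jaw":0.75},
    {"xyz":[0,0,-0.05],"twist":[0,0,0],"jaw":0.75},
    {"xyz":[0,0,-0.08],"twist":[0,0,0],"jaw":0.75},
    {"xyz":[0,0,-0.11],"twist":[0,0,0],"jaw":0.75},
    {"xyz":[0,0,-0.14],"twist":[0,0,0],"jaw":0.75},
    {"xyz":[0,0,-0.17],"twist":[0,0,0],"jaw":0.75},
    {"xyz":[0,0,-0.18],"twist":[0,0,0],"jaw":0.75},
    {"xyz":[0,0,-0.18],"twist":[0,0,0],"jaw":0.75},
  ],
)

```text
clock: 10.85
tcp_pos: [0.5649, -0.1302, 0.2496]
orientation: [0.155, 0.717, 0.664, 0.142]
wrist_force: [0.4, 0.2, -0.5]
finger_gap: 0.064
```

```bash
python3 -c "
from h import *;st()
c=cam('side');fitspring(c,SEAT,D,L0=.012,L1=.08)
p=cloud(c)[c['depth']>0];v=p-SEAT;h=v@D;r=np.linalg.norm(v-np.outer(h,D),axis=1);print(np.histogram(h[(r<.02)&(r>.0135)],bins=np.arange(-.01,.13,.005))[0])
u,v=proj(c,col(.05)).astype(int)
cv2.imwrite('pics/i3.png',cv2.resize(c['color'][v-50:v+50,u-50:u+50,::-1],(500,500),interpolation=2))
to([.531,.2137,.30],ori(111.9))
"
```

```text
t 10.85 h 0.2026 lat [ 0.0024 -0.0004  0.001 ] gap 0.064 Ftool [0.28 0.16 0.63] M [ 0.36 -0.08 -0.01] axis err [ 0.007 -0.002  0.003] j [-0.45 -0.05 -0.34  0.89  0.15 -0.35]
n 221 foot [ 0.6455 -0.1351  0.0638] d [-0.4266  0.0357  0.9037] offs e1,e2 [-0.0018 -0.0011  0.0277 -0.0043] e1 [-0.92  0.   -0.4 ] e2 [-0.01 -1.    0.03] hmin [0.0128 0.0147 0.0171] res 0.0021
[ 1 28 26 17  5 19  9 17 11  8 19  6 15 13 14 15  7 17 33  6  0  0  0  0
  0  0  0  0]
xyz [0.3398, -0.0327, -0.0731] twist [0.411, 0.097, -0.452]
```

View pics/i3.png

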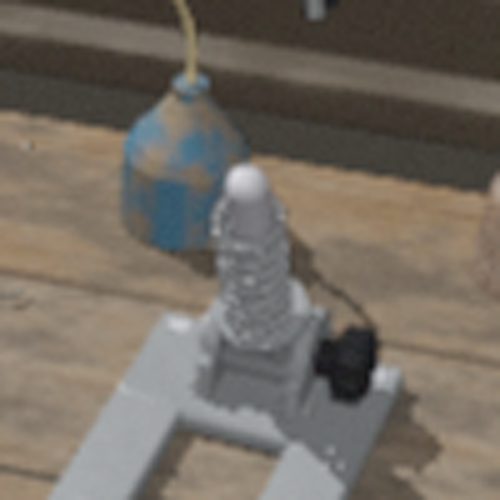

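Seated: the spring covers the flange and its top is about 88 mm up, with the tip showing at (247,185). Next is the carriage.

servo_tool(
  targets=[
    {"xyz":[0.02,-0.01,-0.03],"twist":[0.05,0.01,-0.05],"jaw":0.9},
    {"xyz":[0.05,-0.02,-0.06],"twist":[0.1,0.02,-0.1],"jaw":0.9},
    {"xyz":[0.09,-0.033,-0.073],"twist":[0.15,0.035,-0.16],"jaw":0.9},
    {"xyz":[0.13,-0.033,-0.073],"twist":[0.2,0.05,-0.22],"jaw":0.9},
    {"xyz":[0.17,-0.033,-0.073],"twist":[0.25,0.06,-0.27],"jaw":0.9},
    {"xyz":[0.21,-0.033,-0.073],"twist":[0.3,0.07,-0.33],"jaw":0.9},
    {"xyz":[0.25,-0.033,-0.073],"twist":[0.35,0.085,-0.385],"jaw":0.9},
    {"xyz":[0.29,-0.033,-0.073],"twist":[0.38,0.09,-0.42],"jaw":0.9},
    {"xyz":[0.32,-0.033,-0.073],"twist":[0.411,0.097,-0.452],"jaw":0.9},
    {"xyz":[0.34,-0.033,-0.073],"twist":[0.411,0.097,-0.452],"jaw":0.9},
    {"xyz":[0.34,-0.033,-0.073],"twist":[0.411,0.097,-0.452],"jaw":0.9},
    {"xyz":[0.34,-0.033,-0.073],"twist":[0.411,0.097,-0.452],"jaw":0.9},
  ],
)

```text
clock: 11.9
tcp_pos: [0.5299, 0.2154, 0.2957]
orientation: [-0.003, 0.559, 0.829, -0.002]
wrist_force: [0.5, -0.7, 1.1]
finger_gap: 0.0772
```

servo_tool(
  targets=[
    {"xyz":[0,0,0],"twist":[0,0,0],"jaw":0.9},
    {"xyz":[0,0,0],"twist":[0,0,0],"jaw":0.9},
    {"xyz":[0,0,0],"twist":[0,0,0],"jaw":0.9},
  ],
)

```text
clock: 12.15
tcp_pos: [0.5301, 0.2131, 0.299]
orientation: [-0.001, 0.561, 0.828, -0.0]
wrist_force: [-0.1, -0.1, 0.2]
finger_gap: 0.0767
```

```bash
python3 -c "
from h import *;st();print(env.get_state()['tcp_pos'])
to([.531,.2137,.05],ori(111.9))"
```

```text
t 12.15 h 0.2726 lat [-0.0044  0.3406 -0.0136] gap 0.0767 Ftool [-0.02 -0.12 -0.2 ] M [ 0.04 -0.02  0.03] axis err [-0.404  0.033 -0.085] j [ 0.24  0.31  0.3   1.56  0.   -0.14]
[0.53005828 0.2130679  0.29896465]
xyz [-0.0002, 0.0016, 0.249] twist [-0.002, -0.002, -0.002]
```

servo_tool(
  targets=[
    {"xyz":[0,0.001,0.03],"twist":[0,0,0],"jaw":0.9},
    {"xyz":[0,0.001,0.06],"twist":[0,0,0],"jaw":0.9},
    {"xyz":[0,0.001,0.09],"twist":[0,0,0],"jaw":0.9},
    {"xyz":[0,0.001,0.12],"twist":[0,0,0],"jaw":0.9},
    {"xyz":[0,0.001,0.15],"twist":[0,0,0],"jaw":0.9},
    {"xyz":[0,0.001,0.18],"twist":[0,0,0],"jaw":0.9},
    {"xyz":[0,0.001,0.21],"twist":[0,0,0],"jaw":0.9},
    {"xyz":[0,0.001,0.235],"twist":[0,0,0],"jaw":0.9},
    {"xyz":[0,0.001,0.248],"twist":[0,0,0],"jaw":0.9},
    {"xyz":[0,0.001,0.248],"twist":[0,0,0],"jaw":0.9},
    {"xyz":[0,0.001,0.248],"twist":[0,0,0],"jaw":0.9},
  ],
)

```text
clock: 13.07
tcp_pos: [0.53, 0.214, 0.051]
orientation: [-0.002, 0.561, 0.828, -0.001]
wrist_force: [0.8, -0.3, 0.1]
finger_gap: 0.077
```

```bash
python3 -c "
from h import *;st();s=env.get_state();print(s['tcp_pos'])
to([.531,.2137,-.024],ori(111.9))
c=cam('side');cl=cloud(c);p=cl[(c['depth']>0)&(np.hypot(cl[...,0]-.531,cl[...,1]-.2137)<.07)]
T=rot(s['orientation'])
for z in np.arange(.03,.17,.01):
  q=p[(p[:,2]>=z)&(p[:,2]<z+.01)]
  if len(q):
    a=np.sort((q-s['tcp_pos'])@T[:,0]);b=((q-s['tcp_pos'])@T[:,1]);print(z.round(2),len(q),a[[0,len(a)//4,len(a)//2,3*len(a)//4,-1]].round(3),b.min().round(3),b.max().round(3))
"
```

```text
t 13.07 h 0.0456 lat [-0.0955  0.3487 -0.0539] gap 0.077 Ftool [-0.55  0.67 -0.11] M [-0.06 -0.03  0.02] axis err [-0.405  0.032 -0.085] j [ 0.24  0.39 -0.2   0.98  0.   -0.14]
[0.53002994 0.21398608 0.05101673]
xyz [-0.0008, 0.001, 0.075] twist [-0.003, -0.002, -0.001]
0.03 96 [-0.019 -0.008  0.     0.007  0.019] -0.03 0.022
0.04 66 [-0.019 -0.01  -0.002  0.009  0.017] -0.018 0.019
0.1 15 [0.036 0.037 0.04  0.043 0.05 ] -0.014 0.0
0.11 31 [-0.051  0.037  0.04   0.045  0.049] -0.015 0.009
0.12 37 [-0.054 -0.048  0.036  0.041  0.051] -0.016 -0.004
0.13 50 [-0.054 -0.047  0.037  0.04   0.05 ] -0.016 0.008
0.14 85 [-0.069 -0.051  0.038  0.05   0.067] -0.017 0.009
0.15 140 [-0.067 -0.049  0.033  0.049  0.067] -0.018 0.013
0.16 166 [-0.068 -0.038 -0.009  0.033  0.068] -0.022 0.014
0.17 157 [-0.068 -0.028 -0.001  0.026  0.067] -0.023 0.014
```

servo_tool(
  targets=[
    {"xyz":[-0.001,0.001,0.02],"twist":[0,0,0],"jaw":0.9},
    {"xyz":[-0.001,0.001,0.04],"twist":[0,0,0],"jaw":0.9},
    {"xyz":[-0.001,0.001,0.06],"twist":[0,0,0],"jaw":0.9},
    {"xyz":[-0.001,0.001,0.075],"twist":[0,0,0],"jaw":0.9},
    {"xyz":[-0.001,0.001,0.075],"twist":[0,0,0],"jaw":0.9},
    {"xyz":[-0.001,0.001,0.075],"twist":[0,0,0],"jaw":0.6},
    {"xyz":[-0.001,0.001,0.075],"twist":[0,0,0],"jaw":0.3},
    {"xyz":[-0.001,0.001,0.075],"twist":[0,0,0],"jaw":0.2},
    {"xyz":[-0.001,0.001,0.075],"twist":[0,0,0],"jaw":0.2},
    {"xyz":[-0.001,0.001,0.075],"twist":[0,0,0],"jaw":0.2},
    {"xyz":[-0.001,0.001,0.075],"twist":[0,0,0],"jaw":0.2},
  ],
  squeeze=70,
)

```text
clock: 14.03
tcp_pos: [0.5337, 0.215, -0.0217]
orientation: [0.0, 0.56, 0.829, 0.001]
wrist_force: [0.4, -0.0, 5.9]
finger_gap: 0.0362
```

```bash
python3 -c "
from h import *;st();s=env.get_state();print(s['tcp_pos'])
c=cam('side');cl=cloud(c)
p=cl[(c['depth']>0)&(np.hypot(cl[...,0]-.479,cl[...,1]-.1926)<.031)&(cl[...,2]>.012)];print('collar',p.mean(0),np.median(p[:,2]))
u,v=proj(c,[.52,.21,.05]).astype(int)
cv2.imwrite('pics/i4.png',cv2.resize(c['color'][v-60:v+60,u-60:u+60,::-1],(500,500),interpolation=2))
"
```

```text
t 14.03 h -0.0224 lat [-0.1191  0.3518 -0.0643] gap 0.0362 Ftool [-0.17  0.37 -5.86] M [ 0.01 -0.03 -0.13] axis err [-0.4    0.034 -0.085] j [ 0.24  0.46 -0.29  0.82  0.   -0.14]
[ 0.53372554  0.21500695 -0.02171626]
collar [0.49175616 0.19646344 0.30448325] 0.32720799784919685
```

View pics/i4.png

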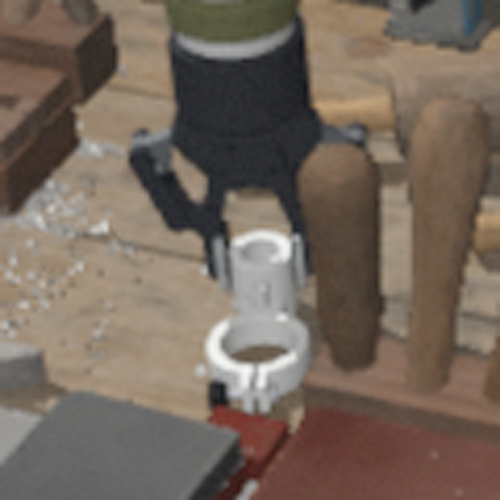

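servo_tool(
  targets=[
    {"xyz":[0,0,-0.01],"twist":[0,0,0],"jaw":0.2},
    {"xyz":[0,0,-0.02],"twist":[0,0,0],"jaw":0.2},
    {"xyz":[0,0,-0.045],"twist":[0,0,0],"jaw":0.2},
    {"xyz":[0,0,-0.075],"twist":[0,0,0],"jaw":0.2},
    {"xyz":[0,0,-0.105],"twist":[0,0,0],"jaw":0.2},
    {"xyz":[0,0,-0.135],"twist":[0,0,0],"jaw":0.2},
    {"xyz":[0,0,-0.165],"twist":[0,0,0],"jaw":0.2},
    {"xyz":[0,0,-0.195],"twist":[0,0,0],"jaw":0.2},
    {"xyz":[0,0,-0.225],"twist":[0,0,0],"jaw":0.2},
    {"xyz":[0,0,-0.25],"twist":[0,0,0],"jaw":0.2},
    {"xyz":[0,0,-0.268],"twist":[0,0,0],"jaw":0.2},
    {"xyz":[0,0,-0.268],"twist":[0,0,0],"jaw":0.2},
  ],
)

```text
clock: 15.08
tcp_pos: [0.5339, 0.2146, 0.2494]
orientation: [0.001, 0.56, 0.829, 0.003]
wrist_force: [0.9, -0.3, -2.3]
finger_gap: 0.0367
```

servo_tool(
  targets=[
    {"xyz":[0,0,0],"twist":[0,0,0],"jaw":0.2},
    {"xyz":[0,0,0],"twist":[0,0,0],"jaw":0.2},
    {"xyz":[0,0,0],"twist":[0,0,0],"jaw":0.2},
  ],
)

```text
clock: 15.33
tcp_pos: [0.5311, 0.2139, 0.2421]
orientation: [-0.003, 0.56, 0.829, -0.002]
wrist_force: [0.2, -0.4, -4.6]
finger_gap: 0.0364
```

```bash
python3 - <<'E'
from h import *
st();s=env.get_state();print(s['tcp_pos'],s['wrist_force']);T=rot(s['orientation'])
c=cam('side');cl=cloud(c);q=(cl-s['tcp_pos'])@T  # tool coords
m=(c['depth']>0)&(abs(q[...,0])<.06)&(q[...,1]<.03)&(q[...,1]>-.12)&(q[...,2]>-.07)&(q[...,2]<.03)
w=m&(c['color'].min(-1)>150); p=q[w]
print(len(p),p.min(0),p.max(0))
col_=p[(p[:,1]<-.03)]; top=col_[col_[:,2]<np.percentile(col_[:,2],40)]
print('collar topz',np.percentile(col_[:,2],[2,10,50,90,98]).round(4))
r=least_squares(lambda a:np.maximum(np.hypot(top[:,0]-a[0],top[:,1]-a[1])-.0285,0)+np.minimum(np.hypot(top[:,0]-a[0],top[:,1]-a[1])-.022,0),[0,-.06],loss='soft_l1',f_scale=.002);print('collar c',r.x)
b=p[(p[:,1]>-.025)];print('boss z',np.percentile(b[:,2],[2,10,50,90,98]).round(4))
t=b[b[:,2]<np.percentile(b[:,2],2)+.008];print(t.min(0),t.max(0),len(t))
r=least_squares(lambda a:np.maximum(np.hypot(t[:,0]-a[0],t[:,1]-a[1])-.019,0)+np.minimum(np.hypot(t[:,0]-a[0],t[:,1]-a[1])-.0115,0),[0,0]);print('boss c',r.x)
to([.56,-.13,.245],ori(85.6))
E
```

```text
t 15.33 h 0.2201 lat [-0.0244  0.343  -0.0225] gap 0.0364 Ftool [-0.4   0.04  4.57] M [-0.02 -0.02  0.01] axis err [-0.407  0.032 -0.085] j [ 0.24  0.31  0.16  1.43  0.   -0.14]
[0.53105286 0.21385003 0.24209125] [ 0.15781865 -0.35148982 -4.5760738 ]
610 [-0.02698409 -0.10439942 -0.06434917] [ 0.02667564  0.01572817 -0.02131031]
collar topz [-0.0428 -0.0418 -0.0377 -0.0284 -0.0246]
collar c [-0.00124997 -0.06213269]
boss z [-0.0639 -0.0633 -0.0571 -0.0418 -0.0355]
[-0.01830885 -0.02415282 -0.06434917] [ 0.01579176  0.01572817 -0.05595612] 120
boss c [-0.00130177 -0.00399081]
xyz [-0.3298, -0.1014, -0.0032] twist [-0.006, -0.001, 0.459]
```

```bash
cat >> h.py <<'E'
OFF=np.array([-.0012,-.0035,-.0215])
def car(h,M=None): M=ori(85.6,D) if M is None else M; return col(h)-M@OFF
E
python3 -c "
from h import *
M=ori(85.6);A=ori(85.6,D);p1=np.array([.56,-.13,.245])
to(p1,M); to(car(.16,A),A,M,p1);print(car(.16))"
```

```text
xyz [-0.3298, -0.1014, -0.0032] twist [-0.006, -0.001, 0.459]
xyz [0.0016, 0.0315, 0.0537] twist [-0.414, -0.001, 0.0]
[ 0.59153307 -0.130816    0.19130332]
```

servo_tool(
  targets=[
    {"xyz":[-0.03,-0.01,0],"twist":[0,0,0.04],"jaw":0.2},
    {"xyz":[-0.06,-0.02,0],"twist":[0,0,0.08],"jaw":0.2},
    {"xyz":[-0.09,-0.03,0],"twist":[0,0,0.13],"jaw":0.2},
    {"xyz":[-0.12,-0.04,0],"twist":[0,0,0.17],"jaw":0.2},
    {"xyz":[-0.15,-0.05,0],"twist":[0,0,0.21],"jaw":0.2},
    {"xyz":[-0.18,-0.06,0],"twist":[0,0,0.25],"jaw":0.2},
    {"xyz":[-0.21,-0.07,0],"twist":[0,0,0.29],"jaw":0.2},
    {"xyz":[-0.24,-0.08,0],"twist":[0,0,0.33],"jaw":0.2},
    {"xyz":[-0.27,-0.09,0],"twist":[0,0,0.37],"jaw":0.2},
    {"xyz":[-0.3,-0.1,0],"twist":[0,0,0.42],"jaw":0.2},
    {"xyz":[-0.32,-0.101,0],"twist":[0,0,0.45],"jaw":0.2},
    {"xyz":[-0.33,-0.101,0],"twist":[0,0,0.459],"jaw":0.2},
  ],
)

```text
clock: 16.38
tcp_pos: [0.5612, -0.1325, 0.2419]
orientation: [-0.002, 0.735, 0.678, -0.001]
wrist_force: [1.2, -0.0, -3.8]
finger_gap: 0.0369
```

```bash
python3 -c "
from h import *
st();print(env.get_state()['tcp_pos']);to(car(.16),ori(85.6,D))"
```

```text
t 16.38 h 0.1969 lat [-0.0036 -0.0026 -0.0015] gap 0.0369 Ftool [0.06 1.19 3.81] M [-0.08  0.01  0.06] axis err [-0.406  0.033 -0.085] j [-0.37  0.31  0.17  1.43 -0.   -0.29]
[ 0.56120271 -0.13247967  0.24186447]
xyz [0.0041, 0.0303, 0.0504] twist [-0.419, -0.001, -0.004]
```

servo_tool(
  targets=[
    {"xyz":[0.004,0.005,0],"twist":[-0.07,0,0],"jaw":0.2},
    {"xyz":[0.004,0.01,0],"twist":[-0.14,0,0],"jaw":0.2},
    {"xyz":[0.004,0.015,0.005],"twist":[-0.21,0,0],"jaw":0.2},
    {"xyz":[0.004,0.02,0.01],"twist":[-0.28,0,0],"jaw":0.2},
    {"xyz":[0.004,0.025,0.02],"twist":[-0.35,0,-0.002],"jaw":0.2},
    {"xyz":[0.004,0.03,0.03],"twist":[-0.418,0,-0.004],"jaw":0.2},
    {"xyz":[0.004,0.03,0.04],"twist":[-0.418,0,-0.004],"jaw":0.2},
    {"xyz":[0.004,0.03,0.05],"twist":[-0.418,0,-0.004],"jaw":0.2},
    {"xyz":[0.004,0.03,0.05],"twist":[-0.418,0,-0.004],"jaw":0.2},
    {"xyz":[0.004,0.03,0.05],"twist":[-0.418,0,-0.004],"jaw":0.2},
    {"xyz":[0.004,0.03,0.05],"twist":[-0.418,0,-0.004],"jaw":0.2},
    {"xyz":[0.004,0.03,0.05],"twist":[-0.418,0,-0.004],"jaw":0.2},
  ],
)

```text
clock: 17.38
tcp_pos: [0.5931, -0.1284, 0.1946]
orientation: [0.152, 0.716, 0.666, 0.141]
wrist_force: [1.2, 0.0, -3.5]
finger_gap: 0.0367
```

```bash
cat > mc.py <<'E'
from h import *
def mc():
    st();s=env.get_state();T=rot(s['orientation'])
    c=cam('side');q=(cloud(c)-s['tcp_pos'])@T
    w=(c['depth']>0)&(abs(q[...,0])<.06)&(q[...,1]<.03)&(q[...,1]>-.12)&(q[...,2]>-.075)&(q[...,2]<-.021)&(c['color'].min(-1)>150); p=q[w]
    k=p[p[:,1]<-.03];t=k[k[:,2]<np.percentile(k[:,2],2)+.006]
    r=least_squares(lambda a:np.maximum(np.hypot(t[:,0]-a[0],t[:,1]-a[1])-.0285,0)+np.minimum(np.hypot(t[:,0]-a[0],t[:,1]-a[1])-.022,0),[0,-.06],loss='soft_l1',f_scale=.002)
    b=p[p[:,1]>-.025];t=b[b[:,2]<np.percentile(b[:,2],2)+.008]
    r2=least_squares(lambda a:np.maximum(np.hypot(t[:,0]-a[0],t[:,1]-a[1])-.019,0)+np.minimum(np.hypot(t[:,0]-a[0],t[:,1]-a[1])-.0115,0),[0,0])
    print('collar',r.x.round(4),np.percentile(k[:,2],[2,10]).round(4),'boss',r2.x.round(4),np.percentile(b[:,2],[2,10]).round(4))
    off=np.array([*r2.x,np.percentile(b[:,2],5)+.042]); P=s['tcp_pos']+T@off
    v=P-SEAT;h=v@D;print('bore underside h',h.round(4),'lateral in tool',(T.T@(v-h*D)).round(4)); return c
if __name__=='__main__':
    c=mc();to(car(.16),ori(85.6,D))
    u,v=proj(c,col(.13)).astype(int)
    cv2.imwrite('pics/j1.png',cv2.resize(c['color'][v-60:v+60,u-60:u+60,::-1],(500,500),interpolation=2))
E
python3 mc.py
```

```text
t 17.38 h 0.141 lat [0.0059 0.0033 0.0025] gap 0.0367 Ftool [ 0.1  -0.32  3.64] M [0.55 0.01 0.02] axis err [0.002 0.002 0.001] j [-0.42  0.03 -0.39  0.76  0.14 -0.32]
collar [-0.0022 -0.0607] [-0.045  -0.0437] boss [-0.0028 -0.0004] [-0.0674 -0.0658]
bore underside h 0.1656 lateral in tool [0.0009 0.0057 0.    ]
xyz [-0.0025, -0.0024, 0.0025] twist [0.002, -0.002, 0.004]
```

View pics/j1.png

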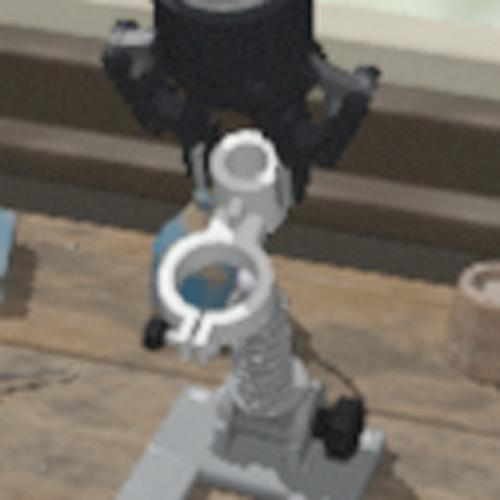

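servo_tool(
  targets=[
    {"xyz":[-0.0017,-0.0035,0.01],"twist":[0,0,0],"jaw":0.2},
    {"xyz":[-0.0017,-0.0035,0.02],"twist":[0,0,0],"jaw":0.2},
    {"xyz":[-0.0017,-0.0035,0.03],"twist":[0,0,0],"jaw":0.2},
    {"xyz":[-0.0017,-0.0035,0.04],"twist":[0,0,0],"jaw":0.2},
    {"xyz":[-0.0017,-0.0035,0.045],"twist":[0,0,0],"jaw":0.2},
    {"xyz":[-0.0017,-0.0035,0.05],"twist":[0,0,0],"jaw":0.2},
    {"xyz":[-0.0017,-0.0035,0.05],"twist":[0,0,0],"jaw":0.2},
    {"xyz":[-0.0017,-0.0035,0.05],"twist":[0,0,0],"jaw":0.2},
    {"xyz":[-0.0017,-0.0035,0.05],"twist":[0,0,0],"jaw":0.2},
  ],
)

```text
clock: 18.18
tcp_pos: [0.6087, -0.1309, 0.1467]
orientation: [0.151, 0.717, 0.666, 0.141]
wrist_force: [-0.4, 0.6, -3.9]
finger_gap: 0.0367
```

```bash
python3 - <<'E'
from mc import *
c=mc()
# points of column tip seen through bore
s=env.get_state();T=rot(s['orientation']);q=(cloud(c)-s['tcp_pos'])@T
p=q[(np.hypot(q[...,0]+.001,q[...,1]+.003)<.011)&(q[...,2]>-.06)&(q[...,2]<.03)&(c['depth']>0)];print('inside bore',len(p),p.mean(0).round(4) if len(p) else '',np.percentile(p[:,2],[5,50]) if len(p) else '')
E
```

```text
t 18.18 h 0.0908 lat [0.0013 0.0023 0.0005] gap 0.0367 Ftool [ 0.58 -2.    3.35] M [ 0.57 -0.03  0.05] axis err [0.001 0.002 0.001] j [-0.42  0.09 -0.45  0.64  0.14 -0.32]
collar [-0.0022 -0.061 ] [-0.0454 -0.0434] boss [-0.0021 -0.0006] [-0.0661 -0.0648]
bore underside h 0.114 lateral in tool [0.0003 0.0006 0.    ]
inside bore 15 [-0.0015 -0.0013 -0.027 ] [-0.05806446 -0.0409181 ]
```

servo_tool(
  targets=[
    {"xyz":[0,0,0.004],"twist":[0,0,0],"jaw":0.2},
    {"xyz":[0,0,0.008],"twist":[0,0,0],"jaw":0.2},
    {"xyz":[0,0,0.012],"twist":[0,0,0],"jaw":0.2},
    {"xyz":[0,0,0.012],"twist":[0,0,0],"jaw":0.2},
    {"xyz":[0,0,0.012],"twist":[0,0,0],"jaw":0.2},
  ],
)

```text
clock: 18.65
tcp_pos: [0.6132, -0.1311, 0.1348]
orientation: [0.151, 0.717, 0.666, 0.14]
wrist_force: [0.2, -0.9, -2.4]
finger_gap: 0.0364
```

```bash
python3 mc.py
```

```text
t 18.65 h 0.0781 lat [0.0007 0.0026 0.0002] gap 0.0364 Ftool [-0.93 -0.74  2.24] M [0.54 0.01 0.01] axis err [0.    0.003 0.   ] j [-0.41  0.11 -0.46  0.61  0.14 -0.31]
collar [-0.0022 -0.0608] [-0.0448 -0.0435] boss [-0.0018 -0.0017] [-0.0668 -0.0653]
bore underside h 0.1019 lateral in tool [ 0.0008 -0.0012  0.    ]
xyz [-0.0012, 0.0028, -0.0602] twist [0.001, -0.003, 0.003]
```

servo_tool(
  targets=[
    {"xyz":[-0.0008,0.0005,0.004],"twist":[0,0,0],"jaw":0.2},
    {"xyz":[-0.0008,0.0005,0.008],"twist":[0,0,0],"jaw":0.2},
    {"xyz":[-0.0008,0.0005,0.011],"twist":[0,0,0],"jaw":0.2},
    {"xyz":[-0.0008,0.0005,0.011],"twist":[0,0,0],"jaw":0.2},
    {"xyz":[-0.0008,0.0005,0.011],"twist":[0,0,0],"jaw":0.2},
  ],
)

```text
clock: 19.12
tcp_pos: [0.6178, -0.1322, 0.1247]
orientation: [0.15, 0.717, 0.666, 0.14]
wrist_force: [-0.6, 1.1, -4.8]
finger_gap: 0.0361
```

```bash
python3 mc.py
```

```text
t 19.12 h 0.067 lat [0.0009 0.0018 0.0003] gap 0.0361 Ftool [ 1.04 -2.61  4.14] M [0.94 0.09 0.01] axis err [ 0.     0.003 -0.   ] j [-0.41  0.13 -0.46  0.59  0.13 -0.31]
collar [-0.0024 -0.0608] [-0.0456 -0.0436] boss [-0.0031 -0.001 ] [-0.0661 -0.0647]
bore underside h 0.0905 lateral in tool [-0.0013 -0.0002 -0.    ]
xyz [-0.0005, 0.0027, -0.0714] twist [-0.0, -0.003, 0.003]
```

View pics/j1.png

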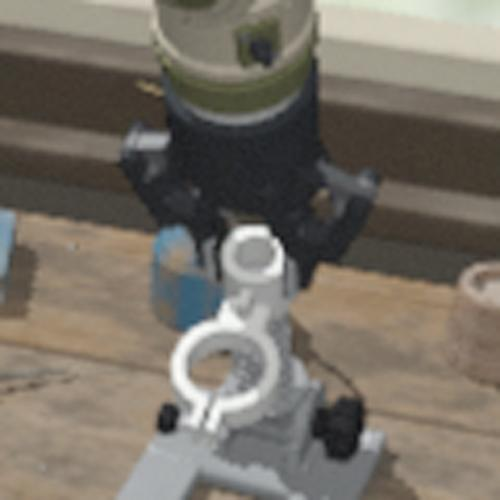

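The carriage is on the column with the collar on the slot side (boss at (252,255), collar at (225,370)), and the forces are small. Now I push against the spring.

servo_tool(
  targets=[
    {"xyz":[-0.0003,0.0005,0.003],"twist":[0,0,0],"jaw":0.2},
    {"xyz":[-0.0003,0.0005,0.006],"twist":[0,0,0],"jaw":0.2},
    {"xyz":[-0.0003,0.0005,0.01],"twist":[0,0,0],"jaw":0.2},
    {"xyz":[-0.0003,0.0005,0.014],"twist":[0,0,0],"jaw":0.2},
    {"xyz":[-0.0003,0.0005,0.014],"twist":[0,0,0],"jaw":0.2},
    {"xyz":[-0.0003,0.0005,0.014],"twist":[0,0,0],"jaw":0.2},
  ],
)

```text
clock: 19.67
tcp_pos: [0.6234, -0.1326, 0.1121]
orientation: [0.15, 0.717, 0.666, 0.14]
wrist_force: [-4.4, 1.1, -4.7]
finger_gap: 0.0363
```

```bash
python3 mc.py
```

```text
t 19.67 h 0.0532 lat [0.0009 0.0018 0.0003] gap 0.0363 Ftool [ 0.74 -5.98  2.52] M [ 1.27  0.2  -0.02] axis err [-0.     0.003 -0.   ] j [-0.41  0.15 -0.47  0.56  0.13 -0.31]
collar [-0.0022 -0.0612] [-0.0445 -0.0431] boss [ 0.003  -0.0004] [-0.0665 -0.0648]
bore underside h 0.0769 lateral in tool [0.0048 0.0004 0.    ]
xyz [-0.0005, 0.0026, -0.0853] twist [-0.001, -0.003, 0.003]
```

servo_tool(
  targets=[
    {"xyz":[0.0003,-0.0012,0],"twist":[0,0,0],"jaw":0.2},
    {"xyz":[0.0003,-0.0012,0.004],"twist":[0,0,0],"jaw":0.2},
    {"xyz":[0.0003,-0.0012,0.008],"twist":[0,0,0],"jaw":0.2},
    {"xyz":[0.0003,-0.0012,0.012],"twist":[0,0,0],"jaw":0.2},
    {"xyz":[0.0003,-0.0012,0.012],"twist":[0,0,0],"jaw":0.2},
    {"xyz":[0.0003,-0.0012,0.012],"twist":[0,0,0],"jaw":0.2},
  ],
)

```text
clock: 20.22
tcp_pos: [0.628, -0.133, 0.102]
orientation: [0.151, 0.717, 0.666, 0.141]
wrist_force: [-5.3, 2.1, -0.7]
finger_gap: 0.0368
```

```bash
python3 mc.py
```

```text
t 20.22 h 0.042 lat [0.001  0.0018 0.0004] gap 0.0368 Ftool [ 1.69 -5.22 -1.53] M [ 1.24  0.3  -0.05] axis err [0.002 0.002 0.001] j [-0.4   0.17 -0.48  0.53  0.13 -0.3 ]
collar [-0.0025 -0.0613] [-0.045  -0.0433] boss [ 0.0072 -0.0036] [-0.0727 -0.0704]
bore underside h 0.0718 lateral in tool [ 0.009  -0.0026  0.    ]
xyz [-0.0005, 0.0027, -0.0965] twist [0.002, -0.002, 0.004]
```

servo_tool(
  targets=[
    {"xyz":[0,0.0005,0.003],"twist":[0,0,0],"jaw":0.2},
    {"xyz":[0,0.0005,0.006],"twist":[0,0,0],"jaw":0.2},
    {"xyz":[0,0.0005,0.009],"twist":[0,0,0],"jaw":0.2},
    {"xyz":[0,0.0005,0.009],"twist":[0,0,0],"jaw":0.2},
    {"xyz":[0,0.0005,0.009],"twist":[0,0,0],"jaw":0.2},
    {"xyz":[0,0.0005,0.009],"twist":[0,0,0],"jaw":0.2},
  ],
)

```text
clock: 20.77
tcp_pos: [0.6314, -0.1332, 0.0947]
orientation: [0.151, 0.717, 0.666, 0.14]
wrist_force: [-14.1, 1.9, 8.3]
finger_gap: 0.0367
```

```bash
python3 - <<'E'
from mc import *
c=mc();p=cloud(c);v=p-SEAT;h=v@D
e=np.array([D[0],D[1],0]);x=-(e-D*(e@D));x/=np.linalg.norm(x) # column +x... -x is downhill
y=np.cross(D,x);a=v@x;b=v@y
m=(c['depth']>0)&(c['color'].min(-1)>165)&(h>.03)&(h<.12)
k=m&(a<-.035)&(a>-.1)&(abs(b)<.035);print('collar n',k.sum(),'h pct',np.percentile(h[k],[50,80,90,95]).round(4),'mean b',b[k].mean())
k=m&(a>-.022)&(a<.022)&(abs(b)<.022);print('boss h',np.percentile(h[k],[50,90,95]).round(4))
E
```

```text
t 20.77 h 0.034 lat [0.0012 0.0018 0.0005] gap 0.0367 Ftool [  0.89  -9.59 -13.35] M [ 1.98  0.37 -0.02] axis err [0.001 0.002 0.001] j [-0.4   0.18 -0.48  0.51  0.13 -0.3 ]
collar [-0.0027 -0.0611] [-0.0452 -0.0432] boss [-0.0027 -0.0008] [-0.0682 -0.0651]
bore underside h 0.0582 lateral in tool [-0.0009  0.0003 -0.    ]
collar n 198 h pct [0.0747 0.0767 0.0776 0.0786] mean b 9.849556294973992e-05
boss h [0.0968 0.1116 0.114 ]
```

servo_tool(
  targets=[
    {"xyz":[0,-0.001,0.002],"twist":[0,0,0],"jaw":0.2},
    {"xyz":[0,-0.001,0.002],"twist":[0,0,0],"jaw":0.2},
    {"xyz":[0,-0.001,0.002],"twist":[0,0,0],"jaw":0.2},
    {"xyz":[0,-0.001,-0.003],"twist":[0,0,0],"jaw":0.2},
    {"xyz":[0,-0.001,-0.008],"twist":[0,0,0],"jaw":0.2},
    {"xyz":[0,-0.001,-0.013],"twist":[0,0,0],"jaw":0.2},
    {"xyz":[0,-0.001,-0.018],"twist":[0,0,0],"jaw":0.2},
    {"xyz":[0,-0.001,-0.023],"twist":[0,0,0],"jaw":0.2},
    {"xyz":[0,-0.001,-0.024],"twist":[0,0,0],"jaw":0.2},
    {"xyz":[0,-0.001,-0.024],"twist":[0,0,0],"jaw":0.2},
    {"xyz":[0,-0.001,-0.024],"twist":[0,0,0],"jaw":0.2},
  ],
)

```text
clock: 21.73
tcp_pos: [0.622, -0.1327, 0.1155]
orientation: [0.151, 0.717, 0.666, 0.141]
wrist_force: [-4.3, 2.3, 0.9]
finger_gap: 0.0366
```

```bash
python3 mc.py
```

```text
t 21.73 h 0.0568 lat [0.0009 0.0016 0.0003] gap 0.0366 Ftool [ 1.95 -3.69 -2.64] M [0.92 0.41 0.02] axis err [0.002 0.002 0.001] j [-0.41  0.14 -0.47  0.56  0.13 -0.31]
collar [-0.0026 -0.0613] [-0.0447 -0.0434] boss [ 0.0013 -0.0008] [-0.0658 -0.0645]
bore underside h 0.0798 lateral in tool [0.0029 0.     0.    ]
xyz [-0.0003, 0.0028, -0.0818] twist [0.002, -0.002, 0.004]
```

servo_tool(
  targets=[
    {"xyz":[0,0,0],"twist":[0,0,0],"jaw":0.5},
    {"xyz":[0,0,0],"twist":[0,0,0],"jaw":0.6},
    {"xyz":[0,0,0],"twist":[0,0,0],"jaw":0.75},
    {"xyz":[0,0,0],"twist":[0,0,0],"jaw":0.75},
    {"xyz":[0,0,-0.01],"twist":[0,0,0],"jaw":0.75},
    {"xyz":[0,0,-0.025],"twist":[0,0,0],"jaw":0.75},
    {"xyz":[0,0,-0.05],"twist":[0,0,0],"jaw":0.75},
    {"xyz":[0,0,-0.08],"twist":[0,0,0],"jaw":0.75},
    {"xyz":[0,0,-0.11],"twist":[0,0,0],"jaw":0.75},
    {"xyz":[0,0,-0.14],"twist":[0,0,0],"jaw":0.75},
    {"xyz":[0,0,-0.16],"twist":[0,0,0],"jaw":0.75},
    {"xyz":[0,0,-0.16],"twist":[0,0,0],"jaw":0.75},
  ],
)

```text
clock: 22.78
tcp_pos: [0.5583, -0.129, 0.2682]
orientation: [0.155, 0.716, 0.666, 0.142]
wrist_force: [0.6, 0.1, 0.7]
finger_gap: 0.0641
```

```bash
python3 - <<'E'
from mc import *
st()
e=np.array([D[0],D[1],0]);x=-(e-D*(e@D));x/=np.linalg.norm(x);y=np.cross(D,x)
for n in('side','top'):
    c=cam(n);p=cloud(c);v=p-SEAT;h=v@D;a=v@x;b=v@y;cv2.imwrite(f'pics/end_{n}.png',c['color'][:,:,::-1])
    m=(c['depth']>0)&(c['color'].min(-1)>165)&(h>.05)&(h<.14)
    k=m&(a<-.035)&(a>-.1)&(abs(b)<.045);print(n,'collar n',k.sum(),'top h',np.percentile(h[k],[50,80,90]).round(4),'centre a,b',((a[k].min()+a[k].max())/2).round(4),b[k].mean().round(4))
    k=m&(abs(a)<.022)&(abs(b)<.022);t=k&(h>np.percentile(h[k],95)-.006);print('boss top h',np.percentile(h[k],[90,95,99]).round(4),'centre',a[t].mean().round(4),b[t].mean().round(4))
    k=(c['depth']>0)&(h>.015)&(h<.075)&(a>-.025)&(a<.0)&(abs(b)<.02);print('spring pts',k.sum())
    # bystanders: compare with first cloud
    o=np.load(f'{n}0.npz')['cl']
    for nm,X,Y in(('small',.56,-.372),('yellow',.36,-.12),('base',.60,-.134)):
        f=lambda cl:cl[(abs(cl[...,0]-X)<.04)&(abs(cl[...,1]-Y)<.04)&(cl[...,2]>.02)&(cl[...,2]<.07)]
        A,B=f(o),f(p);print(nm,len(A),len(B),A.mean(0).round(3) if len(A) else '',B.mean(0).round(3) if len(B) else '')
E
```

```text
t 22.78 h 0.2223 lat [0.0037 0.0001 0.0016] gap 0.0641 Ftool [ 0.15  0.84 -0.36] M [ 0.3  -0.01 -0.  ] axis err [ 0.009 -0.002  0.004] j [-0.46 -0.07 -0.31  0.93  0.15 -0.36]
side collar n 220 top h [0.0907 0.094  0.0955] centre a,b -0.0668 -0.0002
boss top h [0.1248 0.1256 0.127 ] centre -0.0027 0.0001
spring pts 76
small 128 124 [ 0.566 -0.375  0.039] [ 0.566 -0.375  0.04 ]
yellow 179 192 [ 0.337 -0.132  0.029] [ 0.337 -0.131  0.029]
base 224 143 [ 0.633 -0.14   0.047] [ 0.633 -0.145  0.047]Traceback (most recent call last):
  File "<stdin>", line 7, in <module>
    return _quantile_unchecked(
        a, q, axis, out, overwrite_input, method, keepdims, weights)
    return _ureduce(a,
                    func=_quantile_ureduce_func,
    ...<5 lines>...
                    overwrite_input=overwrite_input,
                    method=method)
    r = func(a, **kwargs)
    result = _quantile(arr,
                       quantiles=q,
    ...<2 lines>...
                       out=out,
                       weights=wgt)
    slices_having_nans = np.isnan(arr[-1, ...])
                                  ~~~^^^^^^^^^
IndexError: index -1 is out of bounds for axis 0 with size 0
```

servo_tool(
  targets=[
    {"xyz":[0,0,-0.03],"twist":[0,0,0],"jaw":0.75},
    {"xyz":[0,0,-0.06],"twist":[0,0,0],"jaw":0.75},
    {"xyz":[0,0,-0.08],"twist":[0,0,0],"jaw":0.75},
    {"xyz":[0,0,-0.08],"twist":[0,0,0],"jaw":0.75},
    {"xyz":[0,0,-0.08],"twist":[0,0,0],"jaw":0.75},
    {"xyz":[0,0,-0.08],"twist":[0,0,0],"jaw":0.75},
    {"xyz":[0,0,-0.08],"twist":[0,0,0],"jaw":0.75},
    {"xyz":[0,0,-0.08],"twist":[0,0,0],"jaw":0.75},
  ],
)

```text
clock: 23.55
tcp_pos: [0.5244, -0.1253, 0.3323]
orientation: [0.149, 0.717, 0.666, 0.14]
wrist_force: [-0.3, -0.0, 0.1]
finger_gap: 0.064
```

```bash
python3 - <<'E'
from mc import *
st()
e=np.array([D[0],D[1],0]);x=-(e-D*(e@D));x/=np.linalg.norm(x);y=np.cross(D,x)
c=cam('side');p=cloud(c);v=p-SEAT;h=v@D;a=v@x;b=v@y
m=(c['depth']>0)&(c['color'].min(-1)>165)&(h>.05)&(h<.14)
k=m&(a<-.035)&(a>-.1)&(abs(b)<.045);print('collar top h',np.percentile(h[k],[50,80,90]).round(4))
k=m&(abs(a)<.022)&(abs(b)<.022);print('boss top h',np.percentile(h[k],[90,95]).round(4))
o=np.load('side0.npz')['cl'];d=np.linalg.norm(p-o,axis=-1)
ch=(d>.012)&(p[...,0]>.3)&(p[...,0]<.8)&(abs(p[...,1])<.5)&(p[...,2]<.15)
n,l,s,ce=cv2.connectedComponentsWithStats(ch.astype(np.uint8))
for i in range(1,n):
    if s[i,4]>25: print('changed',s[i],np.median(p[l==i],0).round(3))
print(env.hand_in())
E
```

```text
t 23.55 h 0.2947 lat [-0.0011  0.0016 -0.0005] gap 0.064 Ftool [-0.05 -0.26 -0.24] M [ 0.37 -0.01 -0.03] axis err [-0.002  0.004 -0.001] j [-0.49 -0.13 -0.2   1.12  0.16 -0.38]
collar top h [0.0913 0.0943 0.0959]
boss top h [0.1248 0.1259]
changed [344 204  33  41 613] [ 0.561 -0.132  0.117]
changed [207 226  24  44 625] [ 0.518  0.214 -0.   ]
changed [395 274  21  36 405] [ 0.506 -0.253  0.   ]
changed [219 295  17   6  44] [0.304 0.086 0.065]
the job is handed in; nothing more can be done
None
```

I threaded the large spring down to its seat and slid the aluminium carriage onto the column above it, collar on the slot side. I pushed the carriage down about 25 mm, let it rise again and released it. The job was handed in at about 24 s.

**Final checks**
- **Spring:** after release it reached from the seat to about 88 mm up the column.
- **Push:** the deepest point was about 55 mm above the seat, by depth image and arm pose.
- **Rest position:** the carriage rests at about 80 mm (estimated from the 83 mm boss reading and the lower collar) and did not move between the last two looks, 0.8 s apart. The arm was clear and the wrist force near zero.
- **Bench:** the only changes seen from the side camera are the stand, the two places the parts came from, and one 44-pixel patch near (0.30, 0.09) in front of the bench. I took that patch for the robot's own arm or its shadow but did not check it. The small spring and the yellow part have not moved.

**What disagreed or was left unchecked**
- **TCP height:** the reported TCP lay about 39 mm beyond the real one along the tool. My first try at gripping the spring therefore closed above it, without touching. I corrected this from the depth images.
- **Carriage tilt:** the collar sits about 6 mm low and the boss top reads 125 mm instead of 122 mm. I put this down to play in the bore.
- **Push force:** it rose to about 17 N along the column and 10 N sideways, more than the spring alone would give, so there was some friction.
- **Column angle:** I did not measure it again, because the spring and carriage hide it.
- **Top camera:** its check at the end found too few points and gave nothing.

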